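# Shut the parts boxes and park the loaded rack

## Robot

A 6-joint arm with a two-finger parallel gripper is mounted at the origin on the work surface. World frame = base frame: x ahead of the robot, y to its left, z up, the work surface at z = 0. Lengths are in mm, angles in rad, forces in N, time in s.
With the tool pointing down it reaches from about 250 to 725 mm from the base axis. Payload 4 kg.
Tool frame: the origin (TCP) lies at the very end of the fingers, on their centre line; the grasp point (between the pads) lies 19 mm behind it; z points along the fingers, y is the line along which they close (so a half turn about z gives the same grasp; the last joint's range is limited). The gripper opens to 85 mm and grips with 20 to 120 N. Pads are 22 mm wide; open, the fingers measure 114 mm over their backs; the gripper's body (76 mm by 85 mm) begins 54 mm behind the grasp point. The pads swing forward as they close: fully open they stand 13 mm farther back than shut.
Start: joints at [-1.129, 0.241, 0.005, 1.335, 0, 1.571], TCP at [213.782, -451.992, 231.306] pointing down, gripper open.
Joint ranges: [-2.72, 2.72], [-1.05, 1.87], [-1.09, 1.28], [-1.99, 2.15], [-1.42, 1.44], [-3.14, 3.14]. Speed limits (rad/s): [2.79, 2.79, 3.14, 3.14, 3.14, 3.14].

## Interface

Orientations are given as a rotation vector (axis times angle).
In Python, from rig import sensors, grab_frame, camera_model, job gives the robot as it stands.
- The arm moves only by the tool carry_out, never from a script. Its argument "commands" is one flat list of numbers, 5 for each row, row after row: the shift along the tool's x, y, z in units of 60 mm (1.0 is 60 mm), then the turn about the tool's z in units of 10 degrees (1.0 is 10 degrees), then the opening, from -1 (shut) to 1 (fully open). In form: [tx, ty, tz, turn, hand, tx, ty, tz, turn, hand, ...]. A call has 1 to 8 rows; each row is the pose to reach, as a shift and turn from the pose commanded when the call began, along the tool's axes at that moment; what a row does not reach only later rows make up. A row lasts 1/8 s, in which the tool goes at most 62.5 mm and 10.7 degrees, less where a joint would pass 70% of its speed; a pose out of reach is approached as far as the arm can. A call with a gripper value outside its range is refused whole. The fingers move at their own pace and stop on an object; "force" is the grip in N (left out, the last holds). Time passes only in rows, so rows that repeat a pose let the fingers close. It gives the time, the measured TCP pose, the force, the opening and the grip force at its end, in the units of the state.
- sensors.read_state(): the state, without advancing time (a new reading comes with each control period).
- grab_frame(name): name is "scene" or "side" or "wrist"; returns (picture, depth): 400x640x3 uint8, blue, green, red; 400x640 float32, mm along the optical axis (not along the pixel's ray), 0 where there is no reading.
- camera_model(name): a dict with "K" (3x3 intrinsics, pixels), "world_from_camera" (4x4, takes a point from camera to world coordinates). Camera axes: x right, y down, z forward; pixel columns grow to the right and rows downward; lengths in mm; the calibration is good to about 2 mm. A picture is of the moment at which its call begins: read the wrist's pose just before it. camera_model takes no time and is no camera call; for the wrist camera it gives the pose at the moment of the call.
- job.finish_job(): hands the job in; it is judged then, once.
The state is a dict: "t": time; "joint_positions": joint angles; "qvel": joint speeds; "joint_efforts": joint torques, N m; "tool_pos": TCP position; "orientation": TCP orientation; "contact_force": force on the tool from outside, world axes, zero at the start; "torque": the same for the moment, N m; "grip_width": opening from 0.0 (shut) to 1.0 (fully open); "grip_force": force on a finger pad.
Only numpy, scipy, OpenCV 4.12 (cv2) and the standard library are available. Lean on these libraries where they do the work, as an engineer would, in place of code of your own. Each camera call takes 0.05 s, during which the arm holds its last target. There are 200 camera calls.

## Task

First press the lid of every small parts box fully home while the box still stands on the bench; then set all the boxes lid-up on the sloping deck of the wooden rack, sitting flat on it; finally push the loaded rack along the bench until it stands square inside its taped corner marks. Leave the torch, grips, tape measure and jar where they are.

Things in the scene. Friction and masses are not known exactly. Their poses are not given: they have to be found in the camera images.
- box1: small square parts box, grey plastic with a white press-on lid; may be absent. 54 x 54 mm, body walls 39 mm high, 48 mm high over all with the lid home; 0.105 kg. Origin: centre of its underside; x and y square to the side faces, z up through the lid. The side faces below the lid are the place to grip
- lid1 (a joint): how far the lid of box1 stands proud of its home position, in m: 0 = fully home, starts at about 0.004 to 0.007 (the dark neck shows in the gap). It slides straight up and down in a tight fit: about 6 N moves it, it stops hard at 0, and it stays where it is left
- lid1_top (a point): centre of the flat top (51 x 51 mm) of the lid of box1; 48 mm above the box's underside when home
- box2: small square parts box, grey plastic with a white press-on lid; may be absent. 54 x 54 mm, body walls 39 mm high, 48 mm high over all with the lid home; 0.105 kg. Origin: centre of its underside; x and y square to the side faces, z up through the lid. The side faces below the lid are the place to grip
- lid2 (a joint): how far the lid of box2 stands proud of its home position, in m: 0 = fully home, starts at about 0.004 to 0.007 (the dark neck shows in the gap). It slides straight up and down in a tight fit: about 6 N moves it, it stops hard at 0, and it stays where it is left
- lid2_top (a point): centre of the flat top (51 x 51 mm) of the lid of box2; 48 mm above the box's underside when home
- box3: small square parts box, grey plastic with a white press-on lid; may be absent. 54 x 54 mm, body walls 39 mm high, 48 mm high over all with the lid home; 0.105 kg. Origin: centre of its underside; x and y square to the side faces, z up through the lid. The side faces below the lid are the place to grip
- lid3 (a joint): how far the lid of box3 stands proud of its home position, in m: 0 = fully home, starts at about 0.004 to 0.007 (the dark neck shows in the gap). It slides straight up and down in a tight fit: about 6 N moves it, it stops hard at 0, and it stays where it is left
- lid3_top (a point): centre of the flat top (51 x 51 mm) of the lid of box3; 48 mm above the box's underside when home
- box4: small square parts box, grey plastic with a white press-on lid; may be absent. 54 x 54 mm, body walls 39 mm high, 48 mm high over all with the lid home; 0.105 kg. Origin: centre of its underside; x and y square to the side faces, z up through the lid. The side faces below the lid are the place to grip
- lid4 (a joint): how far the lid of box4 stands proud of its home position, in m: 0 = fully home, starts at about 0.004 to 0.007 (the dark neck shows in the gap). It slides straight up and down in a tight fit: about 6 N moves it, it stops hard at 0, and it stays where it is left
- lid4_top (a point): centre of the flat top (51 x 51 mm) of the lid of box4; 48 mm above the box's underside when home
- box5: small square parts box, grey plastic with a white press-on lid; may be absent. 54 x 54 mm, body walls 39 mm high, 48 mm high over all with the lid home; 0.105 kg. Origin: centre of its underside; x and y square to the side faces, z up through the lid. The side faces below the lid are the place to grip
- lid5 (a joint): how far the lid of box5 stands proud of its home position, in m: 0 = fully home, starts at about 0.004 to 0.007 (the dark neck shows in the gap). It slides straight up and down in a tight fit: about 6 N moves it, it stops hard at 0, and it stays where it is left
- lid5_top (a point): centre of the flat top (51 x 51 mm) of the lid of box5; 48 mm above the box's underside when home
- rack: loose wooden sloping rack for the boxes, 120 mm deep (x) x 308 mm wide (y), 0.6 kg, slides on the bench when pushed slowly (about 3 to 10 N loaded). End cheeks 8 mm thick and 55 mm high over the whole depth; the low front board (face at x = -60 mm) is 26 mm high, the back board (face at x = +60 mm) 50 mm high. Origin: centre of its footprint, on the bench; -x faces the robot
- deck: the rack's sloping plywood deck, fixed in it, 112 mm (x) x 292 mm (y), slope 0.26 rad down towards the front board (-x). Origin: centre of its upper surface, 30 mm above the rack's origin; z is normal to the deck, x runs up the slope, y along the row. The front board forms a lip about 10 mm high at the lower edge. Four boxes fit side by side at a pitch of 70 mm
- bay: the rack's bay: black tape corner marks stuck on the bench around a rectangle 150 mm (x) x 338 mm (y), 15 mm bigger than the rack on every side. Origin: its centre on the bench; axes as the rack's when it stands square in the bay
- torch: black inspection torch, 145 mm long, lying on the bench; not to be disturbed. Origin: on the bench under its middle, x along it
- grips: steel locking grips, about 180 mm long and 20 mm high, lying on the bench; not to be disturbed. Origin: on the bench under its middle, x along it
- tape_measure: black tape measure, 65 x 34 x 62 mm, standing on the bench; not to be disturbed. Origin: centre of its underside
- filler_jar: round jar with a screw cap, 70 mm across, 62 mm high; not one of the boxes, not to be disturbed. Origin: centre of its underside
There are look-alikes about, which are no part of the job. Leave any blue look-alike of the box1 alone.

How it is judged:
By the outcome, as a careful person would: the job done as asked, in the order asked, and still so for the second after the job is handed in, with the robot touching nothing.
Of box1, box2, box3, box4, box5 only 3 to 4 are there at a start; the rules pass over those that are not, and their reading is None.
At some moment in a run one of box1, box2, box3, box4, box5, rack may be knocked a few centimetres aside while the robot is not near it.
It also fails if it takes over 210 s, if anything falls off the work surface, if the arm or the gripper's body presses on something with over 40 N, if the wrist force passes 120 N, or if a joint passes its speed limit or range.

## Working session

There is one attempt and no reset: what is moved stays moved. The work goes in short steps, Python scripts to look and compute and a tool call to move; the robot and the scene stay as the last step left them, time stands still between calls to the robot, and variables do not carry over. Pictures are saved under pics/ and viewed, at most 17 in all, crops included, and the job is handed in when it is done.

Besides the shell and the picture viewer there is one more tool, called after "Emit:" as name(argument=value, ...) on one line, values as JSON. carry_out: Moves the arm, as the interface text tells. Its arguments: {"type":"object","properties":{"commands":{"type":"array"},"force":{"type":"number"}},"required":["commands"]}

```bash
ls; mkdir -p pics
cat > h.py <<'E'
import numpy as np, cv2
from rig import sensors, grab_frame, camera_model, job
def pts(name, depth, cm=None):
    cm=cm or camera_model(name); K=cm["K"]; T=np.array(cm["world_from_camera"])
    v,u=np.indices(depth.shape); K=np.array(K)
    P=np.stack([(u-K[0,2])/K[0,0]*depth,(v-K[1,2])/K[1,1]*depth,depth],-1)
    return P@T[:3,:3].T+T[:3,3]
E
python3 - <<'E'
from h import *
for n in("scene","side"):
    p,d=grab_frame(n); cv2.imwrite(f"pics/{n}0.png",p); np.savez(f"{n}0.npz",p=p,d=d)
    print(n,camera_model(n))
print(sensors.read_state())
E
```

```text
pics
scene {'K': array([[410.7841752 ,   0.        , 319.73265854],
       [  0.        , 410.7841752 , 200.43527605],
       [  0.        ,   0.        ,   1.        ]]), 'world_from_camera': array([[-4.91512033e-01,  6.03207816e-01, -6.28137129e-01,
         1.39916415e+03],
       [ 8.70870602e-01,  3.40910243e-01, -3.54068638e-01,
         4.83510675e+02],
       [ 5.61411694e-04, -7.21055156e-01, -6.92877440e-01,
         1.09209890e+03],
       [ 0.00000000e+00,  0.00000000e+00,  0.00000000e+00,
         1.00000000e+00]])}
side {'K': array([[433.60015469,   0.        , 321.93862776],
       [  0.        , 433.60015469, 208.52631369],
       [  0.        ,   0.        ,   1.        ]]), 'world_from_camera': array([[ 8.88976424e-01, -2.82917996e-01,  3.60108768e-01,
        -3.83841889e+01],
       [-4.57951786e-01, -5.47414073e-01,  7.00441286e-01,
        -1.02869810e+03],
       [-1.03883760e-03, -7.87588243e-01, -6.16201006e-01,
         9.63801548e+02],
       [ 0.00000000e+00,  0.00000000e+00,  0.00000000e+00,
         1.00000000e+00]])}
{'t': 0.1, 'joint_positions': array([-1.12899646e+00,  2.41363790e-01,  3.92045520e-03,  1.33520193e+00,
        2.90732104e-05,  1.57080968e+00]), 'qvel': array([-1.30095994e-03,  3.87987835e-05,  3.71224706e-03,  4.56197742e-05,
       -5.58120447e-04, -7.37158125e-05]), 'joint_efforts': array([-4.12658555e-04, -3.73137510e+01,  2.53009915e+01,  1.08380968e-02,
        7.77131550e-05,  1.05745539e-05]), 'tool_pos': array([ 213.56210796, -451.50284281,  230.51238607]), 'orientation': array([-3.06349219e+00, -6.87930209e-01,  5.91476662e-04]), 'contact_force': array([ 0.30209549, -0.21231133,  0.29329558]), 'torque': array([ 0.02350674,  0.01999311, -0.02926578]), 'grip_force': 0.0, 'grip_width': 1.0002742328572765}
```

View pics/scene0.png

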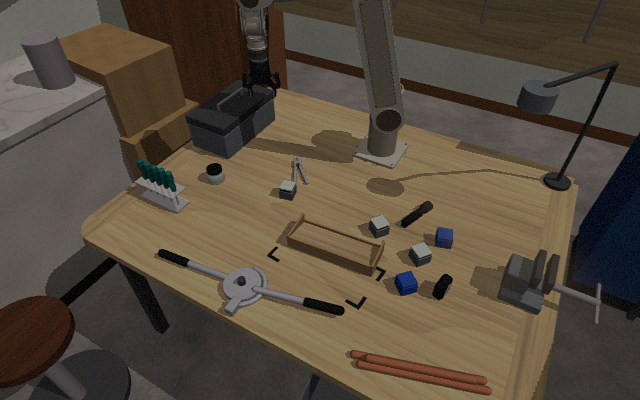

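View pics/side0.png

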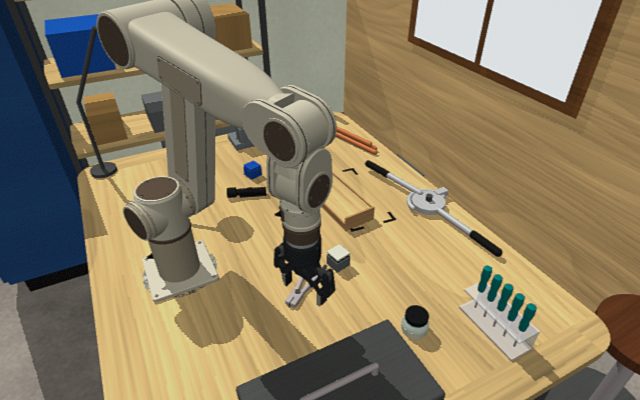

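The scene view shows three white-lidded boxes at (288,190), (379,226) and (420,254). Things that could be mistaken for them are the blue cubes at (444,237) and (406,283), the jar at (215,173) and the tape measure at (443,287). The rack is at (335,243), with tape marks at (273,253), (380,271) and (356,301). The boxes to take are the three with white lids.

```bash
cat >> h.py <<'E'
def rect(xy):
    (c,s,a)=cv2.minAreaRect(xy.astype(np.float32)); return np.round(c,1),np.round(s,1),round(a,1)
def objects(name,p,d,cm=None,zlo=30,zhi=64,xr=(150,800),yr=(-500,500)):
    P=pts(name,d,cm); hsv=cv2.cvtColor(p,cv2.COLOR_BGR2HSV)
    ok=(d>0)&(P[...,0]>xr[0])&(P[...,0]<xr[1])&(P[...,1]>yr[0])&(P[...,1]<yr[1])
    m=ok&(P[...,2]>zlo)&(P[...,2]<zhi)
    return P,hsv,ok,m
def lids(name,p,d,cm=None,n0=40,**k):
    P,hsv,ok,m=objects(name,p,d,cm,**k)
    w=(m&(hsv[...,1]<60)&(hsv[...,2]>110)).astype(np.uint8)
    n,L,st,c=cv2.connectedComponentsWithStats(w)
    out=[]
    for i in range(1,n):
        if st[i,4]<n0: continue
        Q=P[L==i]; z=np.percentile(Q[:,2],80); T=Q[Q[:,2]>z-4]
        out.append((np.round(c[i]),st[i,4],round(z,1),rect(T[:,:2]),np.round(T.mean(0),1)))
    return out
E
python3 - <<'E'
from h import *
for n in("scene","side"):
    f=np.load(f"{n}0.npz"); p,d=f["p"],f["d"]
    print(n)
    for o in lids(n,p,d): print(*o)
    P,hsv,ok,_=objects(n,p,d,xr=(300,800))
    z=P[...,2]
    print("bench z", np.median(z[ok&(abs(z)<15)]))
    # rack: brown saturated region above bench
    m=(ok&(z>12)&(z<70)).astype(np.uint8)
    nn,L,st,c=cv2.connectedComponentsWithStats(m)
    for i in range(1,nn):
        if st[i,4]>80:
            Q=P[L==i]; print(np.round(c[i]),st[i,4],"zmax",np.round(Q[:,2].max()),rect(Q[:,:2]),hsv[L==i].mean(0).round())
    # dark tape on bench
    m=(ok&(abs(z)<6)&(hsv[...,2]<45)).astype(np.uint8)
    nn,L,st,c=cv2.connectedComponentsWithStats(m)
    for i in range(1,nn):
        if st[i,4]>15: Q=P[L==i];print("tape",np.round(c[i]),st[i,4],Q[:,:2].min(0).round(),Q[:,:2].max(0).round(),rect(Q[:,:2]))
f=np.load("scene0.npz")
cv2.imwrite("pics/c0.png",cv2.resize(f["p"][150:320,240:470],None,fx=3.4,fy=3.4,interpolation=2))
E
```

```text
scene
[287. 185.] 117 56.2 (array([ 445.2, -197.8]), array([53.3, 49.8]), 14.7) [ 444.5 -198.3   55.1]
[379. 221.] 153 54.6 (array([445.6, 184.6]), array([53.9, 47.5]), 51.7) [446.5 184.   53.4]
[421. 249.] 186 53.9 (array([494.6, 351.5]), array([52.3, 51.7]), 53.4) [494.1 352.   52.7]
bench z 0.055050420951147316
[216. 174.] 200 zmax 66.0 (array([ 512.1, -482.2]), array([35.6, 69.4]), 90.0) [61. 54. 59.]
[288. 187.] 285 zmax 62.0 (array([ 386. , -210.2]), array([180.4,  52.9]), 12.7) [61. 23. 89.]
[411. 217.] 162 zmax 38.0 (array([340.3, 266.5]), array([26.6, 94.3]), 68.9) [50. 96. 20.]
[335. 245.] 2831 zmax 60.0 (array([590. ,  86.5]), array([127.7, 307.9]), 4.3) [ 16. 112. 103.]
[379. 225.] 320 zmax 58.0 (array([448.1, 183.8]), array([56.1, 57. ]), 54.5) [62. 18. 90.]
[444. 237.] 309 zmax 54.0 (array([384.5, 396.6]), array([58. , 52.4]), 18.3) [113. 129.  83.]
[420. 253.] 380 zmax 58.0 (array([496., 351.]), array([55.8, 54.9]), 51.6) [58. 20. 91.]
[406. 282.] 405 zmax 53.0 (array([624.7, 351.3]), array([57.2, 54.4]), 46.9) [111. 202.  87.]
[442. 286.] 324 zmax 66.0 (array([586.9, 
[... 524 characters left out ...]
([58.4, 59.5]), 15.8) [107. 203. 128.]
[347. 204.] 1479 zmax 58.0 (array([588. ,  59.3]), array([126. , 269.2]), 4.2) [ 19. 117. 184.]
[254. 190.] 144 zmax 36.0 (array([339.1, 258.7]), array([29.6, 81.2]), 67.5) [76. 58. 33.]
[337. 257.] 424 zmax 59.0 (array([ 439. , -203.9]), array([55.6, 58.3]), 16.3) [ 51.  22. 140.]
[410. 312.] 171 zmax 64.0 (array([ 499.8, -488. ]), array([62.3, 23.6]), 0.3) [69. 46. 66.]
tape [259. 194.] 27 [331. 235.] [375. 260.] (array([353.1, 248.9]), array([11.9, 45.4]), 63.3)
tape [390. 218.] 22 [ 686. -101.] [729. -61.] (array([715.8, -87.8]), array([52.4, 27.7]), 36.3)
tape [356. 229.] 23 [557. -91.] [603. -72.] (array([580.7, -84.9]), array([15.3, 44.4]), 71.8)
```

View pics/c0.png

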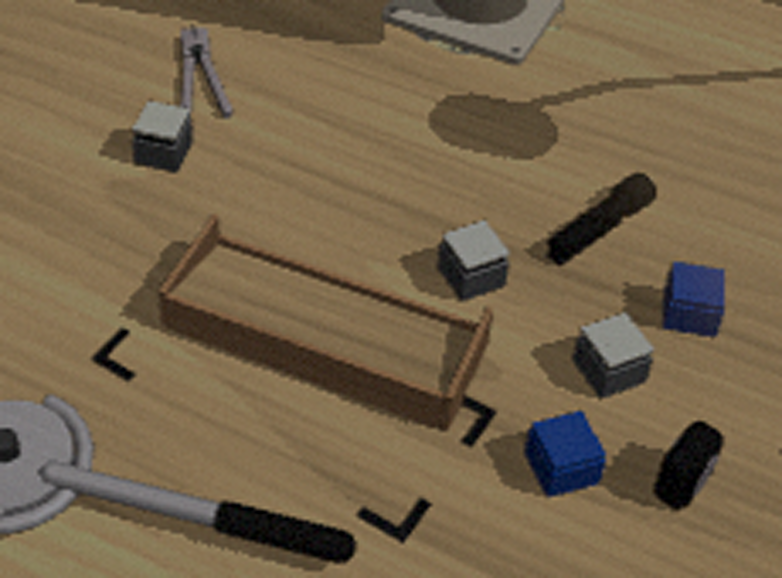

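The crop confirms three grey boxes with white lids and dark neck gaps. Both blue cubes are look-alikes. Next I'll look at A with the wrist camera before pressing.

```bash
cat >> h.py <<'E'
from scipy.spatial.transform import Rotation as R
def to(*targets):
    """targets (x,y,z,yaw_deg of tool x) -> units from the present pose"""
    s=sensors.read_state(); M=R.from_rotvec(s["orientation"]).as_matrix(); yaw=np.degrees(np.arctan2(M[1,0],M[0,0]))
    print("t",s["t"],"at",s["tool_pos"].round(1),"yaw",yaw.round(1),"F",s["contact_force"].round(1),"w",round(s["grip_width"],2),"tilt",M[2].round(3))
    for x,y,z,a in targets:
        v=M.T@(np.array([x,y,z])-s["tool_pos"])/60; print("->",v.round(3),"turn",round(-(a-yaw)/10,2))
def wrist(tag,**k):
    cm=camera_model("wrist"); p,d=grab_frame("wrist"); cv2.imwrite(f"pics/w{tag}.png",p); np.savez(f"w{tag}.npz",p=p,d=d,T=cm["world_from_camera"],K=cm["K"])
    for o in lids("wrist",p,d,cm,n0=300,**k): print(*o)
    return cm,p,d
E
python3 - <<'E'
from h import *
to((400,-201,230,14))
E
```

```text
t 0.1 at [ 213.6 -451.5  230.5] yaw 25.3 F [ 0.3 -0.2  0.3] w 1.0 tilt [ 0.    -0.002 -1.   ]
-> [ 4.594 -2.446  0.013] turn 1.13
```

Emit:
carry_out(commands=[0.75,-0.4,0,0.2,-1,1.5,-0.8,0,0.4,-1,2.25,-1.2,0,0.6,-1,3.0,-1.6,0,0.8,-1,3.7,-2.0,0,1.0,-1,4.3,-2.3,0,1.1,-1,4.6,-2.45,0,1.1,-1,4.6,-2.45,0,1.1,-1], force=25)

```text
t: 1.1
tool_pos: [400.8, -200.0, 230.9]
orientation: [-3.116, -0.396, 0.001]
contact_force: [-0.7, -0.2, 0.5]
grip_width: 0.001
grip_force: 0.0
```

Run:
```python
from h import *
cm,p,d=wrist("1"); to((442,-201,75,14)); print(cm["world_from_camera"].round(2))
```

```text
[333. 143.] 2128 54.3 (array([ 440.8, -200.3]), array([50.4, 50.7]), 12.2) [ 441.6 -200.2   53.7]
[579. 149.] 819 39.5 (array([ 504.8, -484.7]), array([29.2, 63.7]), 89.3) [ 504.  -480.7   38.7]
t 1.15 at [ 400.3 -200.6  230.9] yaw 14.4 F [-0.1  0.3 -0. ] w 0.0 tilt [-0.001 -0.    -1.   ]
-> [0.674 0.18  2.598] turn 0.04
[[ 2.5000e-01 -9.2000e-01 -3.1000e-01  4.8073e+02]
 [-9.7000e-01 -2.4000e-01 -8.0000e-02 -1.8007e+02]
 [-0.0000e+00  3.2000e-01 -9.5000e-01  3.7249e+02]
 [ 0.0000e+00  0.0000e+00  0.0000e+00  1.0000e+00]]
```

View pics/w1.png

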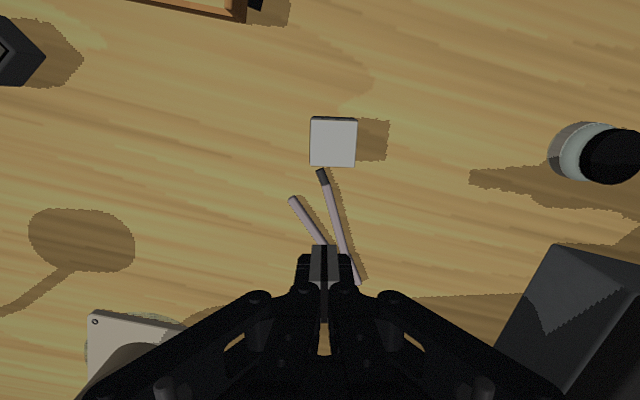

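The wrist view shows box A at (333,143), lid top at 54 mm and 50x50 mm, which is right. The grips handle ends at (322,172), just on its robot side. Pressing now.

Emit:
carry_out(commands=[0.4,0.1,0.8,0.1,-1,0.66,0.16,1.7,0.2,-1,0.66,0.16,2.5,0.2,-1,0.66,0.16,2.8,0.2,-1,0.66,0.16,2.93,0.2,-1,0.66,0.16,3.0,0.2,-1,0.66,0.16,3.03,0.2,-1,0.66,0.16,3.06,0.2,-1])

```text
t: 2.15
tool_pos: [440.5, -201.3, 49.1]
orientation: [3.123, 0.335, -0.001]
contact_force: [-4.9, 1.1, 5.7]
grip_width: 0.001
grip_force: 3.1
```

Emit:
carry_out(commands=[0,0,0.02,0,-1,0,0,0.04,0,-1,0,0,0.06,0,-1,0,0,0.08,0,-1,0,0,0.08,0,-1])

```text
t: 2.78
tool_pos: [440.6, -201.4, 47.8]
orientation: [3.122, 0.335, 0.002]
contact_force: [-11.7, 4.9, 30.8]
grip_width: 0.0
grip_force: 15.6
```

Emit:
carry_out(commands=[0,0,-0.6,0,-1,0,0,-1.5,0,-1,0,0,-2.3,0,-1])

```text
t: 3.15
tool_pos: [441.6, -201.4, 184.1]
orientation: [3.122, 0.335, 0.005]
contact_force: [0.5, -0.5, -1.4]
grip_width: -0.004
grip_force: 0.0
```

Run:
```python
from h import *
to((420,270,230,-20))
```

```text
t 3.15 at [ 441.6 -201.4  184.1] yaw 12.3 F [ 0.5 -0.5 -1.4] w -0.0 tilt [ 0.003  0.002 -1.   ]
-> [ 1.319 -7.753 -0.778] turn 3.23
```

Emit:
carry_out(commands=[0.15,-1.0,-0.4,0.4,-1,0.3,-2.0,-0.78,0.8,-1,0.5,-3.0,-0.78,1.3,-1,0.65,-4.0,-0.78,1.7,-1,0.8,-5.0,-0.78,2.1,-1,1.0,-6.0,-0.78,2.5,-1,1.2,-7.0,-0.78,2.9,-1,1.32,-7.75,-0.78,3.2,-1])

```text
t: 4.15
tool_pos: [378.7, -78.9, 227.9]
orientation: [-3.048, 0.394, -0.009]
contact_force: [-0.1, 0.2, -0.2]
grip_width: 0.001
grip_force: 0.0
```

Run:
```python
from h import *
cm,p,d=wrist("2"); to((446.5,184.5,75,-37),(495,351,75,-37))
```

```text
[434.  91.] 2589 47.8 (array([ 441.3, -200.8]), array([50. , 50.9]), 12.1) [ 442.1 -200.7   47.2]
[110. 177.] 1645 52.8 (array([442.7, 181. ]), array([50.6, 50.4]), 52.8) [443.3 179.8  52.1]
t 4.2 at [376.6 -80.2 227.8] yaw -14.9 F [-2.8 -0.5 -0.4] w 0.0 tilt [-0.005 -0.066 -0.998]
-> [ 3.000e-03 -4.385e+00  2.843e+00] turn 2.21
-> [ 0.07  -7.268  3.034] turn 2.21
```

View pics/w2.png

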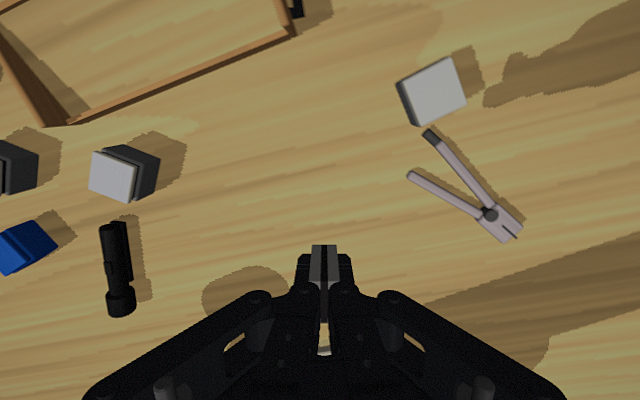

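The view shows box B at (110,177), lid A now home at 47.8 mm, and the torch at (115,270). The arm stopped short of its target, so I'll let it settle.

Emit:
carry_out(commands=[0,0,0,0,-1,0,0,0,0,-1])

```text
t: 4.45
tool_pos: [380.0, -76.6, 228.0]
orientation: [-3.049, 0.386, -0.009]
contact_force: [-0.6, 0.5, 0.1]
grip_width: -0.002
grip_force: 0.0
```

Run:
```python
from h import *
to((420,240,230,-37)); print(sensors.read_state()["joint_positions"].round(3))
```

```text
t 4.45 at [380.  -76.6 228. ] yaw -14.4 F [-0.6  0.5  0.1] w -0.0 tilt [-0.002 -0.069 -0.998]
-> [-0.667 -5.266  0.331] turn 2.26
[-0.253  0.02  -0.263  1.29   0.069  3.14 ]
```

Joint 6 has reached its 3.14 limit, because yaw = j1 + π − j6. Turning back the other way.

Emit:
carry_out(commands=[0,0,0,-1,-1,0,0,0,-2,-1,0,0,0,-2,-1,0,0,0,-2,-1])

```text
t: 4.95
tool_pos: [379.9, -75.7, 227.8]
orientation: [-3.071, -0.149, -0.026]
contact_force: [0.0, -0.4, 0.2]
grip_width: 0.002
grip_force: 0.0
```

Run:
```python
from h import *
to((420,220,230,52)); print(sensors.read_state()["joint_positions"].round(3))
```

```text
t 4.95 at [379.9 -75.7 227.8] yaw 5.5 F [ 0.  -0.4  0.2] w 0.0 tilt [ 0.02  -0.066 -0.998]
-> [ 1.14  -4.831  0.304] turn -4.65
[-0.251  0.021 -0.263  1.29   0.069  2.794]
```

Emit:
carry_out(commands=[0,0,0,-1,-1,0,0,0,-2,-1,0,0,0,-3,-1,0,0,0,-4,-1,0,0,0,-5,-1,0,0,0,-6,-1,0,0,0,-7,-1,0,0,0,-8,-1])

```text
t: 5.95
tool_pos: [379.8, -75.8, 227.8]
orientation: [-2.27, -2.113, -0.087]
contact_force: [-0.5, -0.4, -0.1]
grip_width: 0.002
grip_force: 0.0
```

Emit:
carry_out(commands=[0,0,0,-1,-1,0,0,0,-2,-1,0,0,0,-3,-1,0,0,0,-4,-1,0,0,0,-5,-1,0,0,0,-6,-1,0,0,0,-7,-1,0,0,0,-8,-1])

```text
t: 6.95
tool_pos: [379.7, -75.8, 227.8]
orientation: [0.385, 3.111, 0.108]
contact_force: [0.7, -0.1, -0.7]
grip_width: 0.001
grip_force: 0.0
```

Emit:
carry_out(commands=[0,0,0,-1,-1,0,0,0,-2,-1,0,0,0,-3,-1,0,0,0,-4,-1,0,0,0,-5,-1,0,0,0,-6,-1,0,0,0,-7,-1,0,0,0,-8,-1])

```text
t: 7.95
tool_pos: [379.7, -75.8, 227.8]
orientation: [-1.682, 2.595, 0.076]
contact_force: [0.4, -0.0, 0.5]
grip_width: 0.0
grip_force: 0.0
```

Emit:
carry_out(commands=[0,0,0,-1,-1,0,0,0,-2,-1,0,0,0,-3,-1,0,0,0,-4,-1,0,0,0,-5,-1,0,0,0,-6,-1,0,0,0,-7,-1,0,0,0,-8,-1])

```text
t: 8.95
tool_pos: [379.7, -75.8, 227.8]
orientation: [-2.938, 0.901, 0.01]
contact_force: [0.5, -0.4, -0.3]
grip_width: -0.002
grip_force: 0.0
```

Run:
```python
from h import *
to((380,-76,230,0),(380,-126,230,0)); print(sensors.read_state()["joint_positions"].round(3))
```

```text
t 8.95 at [379.7 -75.8 227.8] yaw -34.1 F [ 0.5 -0.4 -0.3] w -0.0 tilt [-0.026 -0.064 -0.998]
-> [ 0.004 -0.002 -0.036] turn -3.41
-> [ 0.471  0.686 -0.092] turn -3.41
[-0.251  0.02  -0.264  1.29   0.069 -2.797]
```

Emit:
carry_out(commands=[0.1,0.15,0,-1,-1,0.2,0.3,0,-2,-1,0.3,0.45,0,-2.5,-1,0.4,0.6,0,-2.8,-1,0.4,0.6,0,-2.8,-1])

```text
t: 9.57
tool_pos: [389.3, -61.2, 224.8]
orientation: [-3.108, 0.272, -0.01]
contact_force: [-0.1, -0.0, -0.3]
grip_width: -0.002
grip_force: 0.0
```

Run:
```python
from h import *
to((380,-76,230,0),(380,-126,230,0)); print(sensors.read_state()["joint_positions"].round(3))
```

```text
t 9.575 at [389.3 -61.2 224.8] yaw -10.0 F [-0.1 -0.  -0.3] w -0.0 tilt [ 0.005 -0.022 -1.   ]
-> [-0.11   0.269 -0.093] turn -1.0
-> [ 0.035  1.089 -0.11 ] turn -1.0
[-0.173  0.03  -0.26   1.276  0.022 -3.14 ]
```

Emit:
carry_out(commands=[0,0.3,0,-0.3,-1,0,0.3,0,-0.3,-1])

```text
t: 9.82
tool_pos: [389.4, -56.5, 224.4]
orientation: [-3.13, 0.232, -0.009]
contact_force: [0.4, -0.6, 0.4]
grip_width: 0.0
grip_force: 0.0
```

Run:
```python
from h import *
to((380,-76,230,0),(380,-126,230,0)); print(sensors.read_state()["joint_positions"].round(3))
```

```text
t 9.825 at [389.4 -56.5 224.4] yaw -8.5 F [ 0.4 -0.6  0.4] w 0.0 tilt [ 0.006 -0.003 -1.   ]
-> [-0.107  0.344 -0.095] turn -0.85
-> [ 0.015  1.169 -0.097] turn -0.85
[-1.470e-01  2.800e-02 -2.620e-01  1.274e+00  3.000e-03 -3.140e+00]
```

Run:
```python
from h import *
to((400,240,230,0))
```

```text
t 9.825 at [389.4 -56.5 224.4] yaw -8.5 F [ 0.4 -0.6  0.4] w 0.0 tilt [ 0.006 -0.003 -1.   ]
-> [-0.553 -4.914 -0.08 ] turn -0.85
```

Emit:
carry_out(commands=[-0.05,-0.5,-0.05,1,-1,-0.1,-1.1,-0.08,2,-1,-0.2,-1.8,-0.08,3,-1,-0.3,-2.5,-0.08,4,-1,-0.4,-3.2,-0.08,5,-1,-0.45,-3.9,-0.08,6,-1,-0.5,-4.5,-0.08,7,-1,-0.55,-4.9,-0.08,8,-1])

```text
t: 10.82
tool_pos: [400.4, 240.3, 230.0]
orientation: [-2.24, 2.193, -0.004]
contact_force: [-0.0, -0.4, -0.2]
grip_width: 0.002
grip_force: 0.0
```

Emit:
carry_out(commands=[0,0,0,1,-1,0,0,0,2,-1,0,0,0,3,-1,0,0,0,4,-1,0,0,0,5,-1,0,0,0,6,-1,0,0,0,7,-1,0,0,0,8,-1])

```text
t: 11.82
tool_pos: [400.5, 238.6, 230.1]
orientation: [-0.304, 3.12, 0.003]
contact_force: [-0.2, -0.4, -0.3]
grip_width: -0.001
grip_force: 0.0
```

Emit:
carry_out(commands=[0,0,0,1,-1,0,0,0,2,-1,0,0,0,3,-1,0,0,0,4,-1,0,0,0,4.9,-1,0,0,0,4.9,-1])

```text
t: 12.58
tool_pos: [400.4, 238.6, 230.0]
orientation: [1.006, 2.971, 0.007]
contact_force: [0.2, -0.3, -0.4]
grip_width: -0.001
grip_force: 0.0
```

Run:
```python
from h import *
cm,p,d=wrist("3")
p,d=grab_frame("scene")
for o in lids("scene",p,d): print(*o)
to((443,181,75,142.8),(492,349,75,142.8))
```

```text
[448. 180.] 1871 51.9 (array([490.4, 349.5]), array([50.7, 50.1]), 52.8) [489.1 350.   51.3]
[307. 230.] 1485 52.7 (array([442.4, 182.1]), array([49.7, 50.8]), 53.6) [439.5 183.   52.1]
[101. 368.] 546 47.6 (array([ 433.4, -202.2]), array([34.5, 51. ]), 9.9) [ 430.3 -198.5   47. ]
[380. 221.] 154 55.0 (array([446.5, 185.1]), array([54.8, 48.9]), 52.4) [446.  184.9  53.7]
[421. 249.] 185 54.0 (array([494.4, 352.1]), array([51.1, 50.2]), 50.1) [494.2 351.9  52.8]
t 12.675 at [400.4 238.7 230.1] yaw 142.6 F [-0.5  0.1  0.2] w 0.0 tilt [-0.004  0.006 -1.   ]
-> [-1.139 -0.348  2.587] turn -0.02
-> [-0.087  2.372  2.599] turn -0.02
```

Emit:
carry_out(commands=[-0.6,-0.2,0.8,0,-1,-1.13,-0.35,1.7,0,-1,-1.13,-0.35,2.5,0,-1,-1.13,-0.35,2.8,0,-1,-1.13,-0.35,2.93,0,-1,-1.13,-0.35,2.99,0,-1,-1.13,-0.35,3.04,0,-1,-1.13,-0.35,3.08,0,-1])

```text
t: 13.68
tool_pos: [442.3, 181.2, 47.9]
orientation: [1.007, 2.97, 0.007]
contact_force: [-9.7, -5.6, 28.1]
grip_width: 0.004
grip_force: 13.9
```

Emit:
carry_out(commands=[0,0,0.02,0,-1,0,0,0.04,0,-1,0,0,0.06,0,-1,0,0,0.06,0,-1])

```text
t: 14.18
tool_pos: [442.4, 181.2, 47.7]
orientation: [1.006, 2.968, 0.009]
contact_force: [-14.2, -6.6, 40.0]
grip_width: -0.001
grip_force: 20.2
```

Emit:
carry_out(commands=[0,0,-0.7,0,-1,0.1,0.3,-1.3,0,-1,0.4,1.1,-1.3,0,-1,0.75,1.9,-1.3,0,-1,1.06,2.71,-1.3,0,-1,1.06,2.71,-0.8,0,-1,1.06,2.71,-0.4,0,-1,1.06,2.71,-0.25,0,-1])

```text
t: 15.18
tool_pos: [490.5, 349.3, 57.0]
orientation: [1.007, 2.971, 0.006]
contact_force: [0.0, 0.3, 0.2]
grip_width: -0.001
grip_force: 0.0
```

Emit:
carry_out(commands=[0,0,0.05,0,-1,0,0,0.1,0,-1,0,0,0.15,0,-1,0,0,0.18,0,-1,0,0,0.21,0,-1,0,0,0.23,0,-1,0,0,0.23,0,-1])

```text
t: 16.05
tool_pos: [492.0, 349.7, 48.0]
orientation: [1.008, 2.968, 0.012]
contact_force: [-5.2, -3.4, 17.3]
grip_width: -0.001
grip_force: 8.2
```

Emit:
carry_out(commands=[0,0,0.04,0,-1,0,0,0.04,0,-1,0,0,-0.7,0,-1,-0.6,-0.4,-1.6,0,1,-0.6,-0.4,-2.4,0,1,-0.6,-0.4,-2.4,0,1,-0.6,-0.4,-2.4,0,1])

```text
t: 16.92
tool_pos: [504.3, 307.8, 188.3]
orientation: [1.008, 2.969, 0.009]
contact_force: [-0.3, -0.1, -0.1]
grip_width: 0.846
grip_force: 0.0
```

Run:
```python
from h import *
cm,p,d=wrist("4")
to((490.5,349.5,8,142.8))
```

```text
[349. 150.] 2663 47.6 (array([490.7, 349.9]), array([50.2, 49.4]), 52.4) [489.8 350.1  47. ]
[194. 212.] 2234 47.7 (array([443.2, 182.7]), array([51.2, 50.8]), 53.9) [442.6 183.9  47. ]
t 16.975 at [503.6 307.5 187.1] yaw 142.5 F [-0.4  0.  -1.9] w 0.92 tilt [-0.003  0.005 -1.   ]
-> [0.608 0.407 2.985] turn -0.03
```

View pics/w4.png

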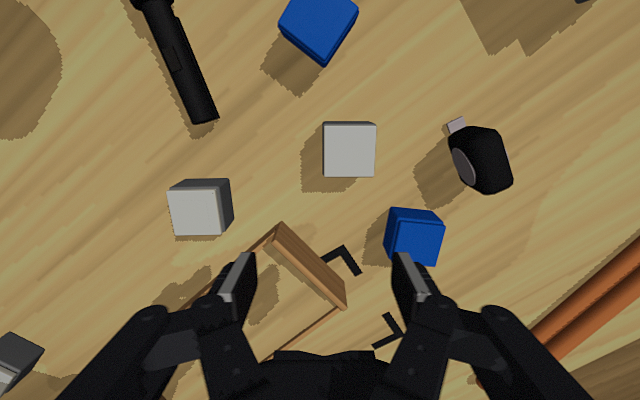

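The wrist view shows both B (194,212) and C (349,150) with lids at 47.6 mm, so they are home. Gripping C.

Emit:
carry_out(commands=[0.3,0.2,0.7,0,1,0.6,0.4,1.5,0,1,0.61,0.41,2.3,0,1,0.61,0.41,2.8,0,1,0.61,0.41,2.98,0,1,0.61,0.41,2.98,0,-1,0.61,0.41,2.98,0,-1,0.61,0.41,2.98,0,-1], force=40)

```text
t: 17.98
tool_pos: [492.2, 350.7, 10.5]
orientation: [1.008, 2.968, 0.011]
contact_force: [-0.1, 0.5, -1.3]
grip_width: 0.622
grip_force: 43.4
```

Emit:
carry_out(commands=[0,0,0,0,-1,0,0,0,0,-1,0,0,-0.4,0,-1,0,0,-1.0,0,-1,0,0,-2.0,0,-1,0,0,-3.0,0,-1,0,0,-3.0,0,-1])

```text
t: 18.85
tool_pos: [492.9, 351.6, 195.3]
orientation: [1.006, 2.963, 0.022]
contact_force: [-0.4, 1.1, -0.5]
grip_width: 0.625
grip_force: 43.5
```

Run:
```python
from h import *
to((600,85,190,184.3),(520,85,190,184.3)); s=sensors.read_state(); print(s["grip_force"],s["contact_force"])
for n in("scene","side"):
    p,d=grab_frame(n); np.savez(f"{n}1.npz",p=p,d=d)
    P,hsv,ok,_=objects(n,p,d,xr=(480,720),yr=(-120,270))
    z=P[...,2]; wood=ok&(hsv[...,1]>70)
    for lo,hi in((45,62),):
        Q=P[wood&(z>lo)&(z<hi)]; print(n,len(Q),rect(Q[:,:2]),np.percentile(Q[:,2],95))
    # right cheek / left cheek / back board tops separately
    Q=P[wood&(z>42)&(z<62)]
    L=Q[Q[:,1]<-40]; Rr=Q[Q[:,1]>205]; 
    for q in(L,Rr):
        if len(q)>10: print(" cheek",len(q),rect(q[:,:2]),q.min(0).round(),q.max(0).round())
```

```text
t 18.85 at [492.9 351.6 195.3] yaw 142.5 F [-0.4  1.1 -0.5] w 0.62 tilt [-0.007  0.017 -1.   ]
-> [-4.121 -2.44   0.075] turn -4.18
-> [-3.064 -3.251  0.053] turn -4.18
43.52043271064758 [-0.41620745  1.11901691 -0.54147042]
scene 393 (array([593. ,  85.9]), array([122.4, 310.1]), 4.7) 56.94210451814538
 cheek 114 (array([604.4, -60. ]), array([121.7,  23.2]), 10.6) [544. -72.  42.] [664. -40.  60.]
 cheek 130 (array([584.4, 234.1]), array([ 36.9, 124. ]), 78.2) [520. 205.  42.] [643. 243.  59.]
side 267 (array([586.6,  84.5]), array([123. , 317.7]), 4.4) 54.36384843785233
 cheek 123 (array([597.7, -58.6]), array([122.9,  30.9]), 4.0) [537. -77.  42.] [659. -41.  58.]
 cheek 107 (array([577.5, 231.5]), array([ 34.5, 123.8]), 83.9) [515. 208.  42.] [637. 246.  57.]
```

Run:
```python
from h import *
to((566.6,172,70,184.5),(566.6,172,46,184.5))
```

```text
t 18.95 at [490.  349.6 189.3] yaw 142.5 F [ 0.  -0.  -1.6] w 0.63 tilt [-0.004  0.007 -1.   ]
-> [-2.807 -1.585  1.988] turn -4.2
-> [-2.805 -1.588  2.388] turn -4.2
```

Emit:
carry_out(commands=[-0.5,-0.3,0,-0.8,-1,-1.1,-0.6,0,-1.6,-1,-1.8,-1.0,0,-2.5,-1,-2.4,-1.35,0,-3.4,-1,-2.8,-1.59,0.3,-4.2,-1,-2.81,-1.59,1.0,-4.2,-1,-2.81,-1.59,1.6,-4.2,-1,-2.81,-1.59,1.8,-4.2,-1])

```text
t: 19.95
tool_pos: [562.6, 170.2, 75.9]
orientation: [0.123, -3.136, 0.0]
contact_force: [-0.3, -0.1, -1.3]
grip_width: 0.626
grip_force: 43.4
```

Run:
```python
from h import *
p,d=grab_frame("scene"); cv2.imwrite("pics/c5.png",cv2.resize(p[180:310,250:430],None,fx=4,fy=4,interpolation=2))
to((566.6,172,46,184.5),(566.6,172,36,184.5))
```

```text
t 20.0 at [563.  170.5  76. ] yaw -175.5 F [-1.2  1.1 -1.9] w 0.62 tilt [ 0.002  0.    -1.   ]
-> [-0.062  0.021  0.5  ] turn -36.0
-> [-0.063  0.021  0.667] turn -36.0
```

View pics/c5.png

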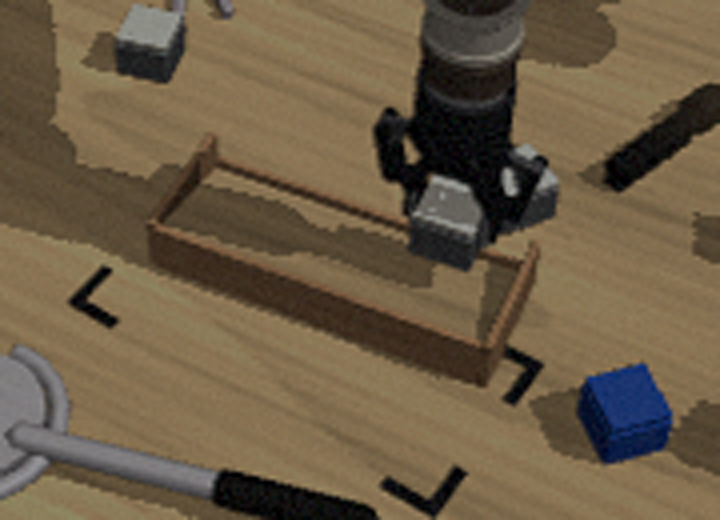

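The rack is where I measured it and box C hangs over its +y end (crop pixel 445,220). Lowering.

Emit:
carry_out(commands=[-0.06,0.02,0.2,0,-1,-0.06,0.02,0.35,0,-1,-0.06,0.02,0.45,0,-1,-0.06,0.02,0.5,0,-1,-0.06,0.02,0.53,0,-1,-0.06,0.02,0.56,0,-1], force=22)

```text
t: 20.75
tool_pos: [570.3, 173.2, 47.7]
orientation: [-0.123, 3.132, 0.004]
contact_force: [0.0, -0.3, -0.4]
grip_width: 0.627
grip_force: 43.4
```

Emit:
carry_out(commands=[0,0,0.04,0,-1,0,0,0.07,0,-1,0,0,0.1,0,-1])

```text
t: 21.12
tool_pos: [570.3, 173.2, 43.9]
orientation: [-0.123, 3.131, 0.004]
contact_force: [-7.6, -1.5, 20.4]
grip_width: 0.623
grip_force: 45.9
```

Emit:
carry_out(commands=[0,0,-0.03,0,-1,0,0,-0.03,0,0.45,0,0,-0.03,0,0.45,0,0,-0.03,0,0.45,0,0,-0.4,0,0.45,0,0,-1.2,0,0.45,0,0,-2.2,0,0.45,0,0,-2.2,0,0.45])

```text
t: 22.12
tool_pos: [573.0, 173.9, 179.5]
orientation: [-0.123, 3.121, 0.008]
contact_force: [0.9, -0.2, -0.5]
grip_width: 0.731
grip_force: 0.0
```

Run:
```python
from h import *
p,d=grab_frame("scene"); cv2.imwrite("pics/c6.png",cv2.resize(p[180:310,250:430],None,fx=4,fy=4,interpolation=2))
wrist("6")
to((441,250,190,142.5),(442.8,182.3,8,142.8))
```

```text
[347.  44.] 4010 47.8 (array([443. , 182.1]), array([50.7, 50.4]), 53.8) [442.5 182.   47.2]
t 22.225 at [569.7 172.9 174. ] yaw -175.5 F [-0.8 -0.7  0. ] w 0.72 tilt [-0.008  0.002 -1.   ]
-> [ 2.036  1.45  -0.28 ] turn -31.8
-> [2.119 0.315 2.75 ] turn -31.83
```

View pics/c6.png

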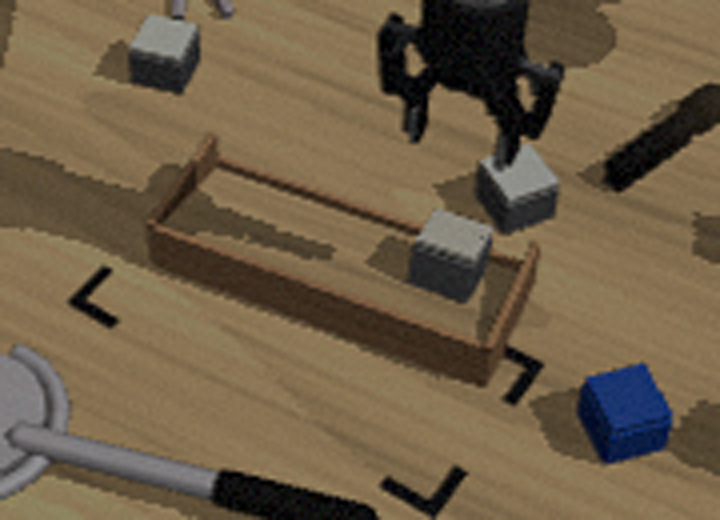

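Box C sits flat on the deck, lid up. Box A has been knocked slightly aside (crop 165,55), so I'll re-measure it later. Now picking B.

Emit:
carry_out(commands=[0.5,0.1,0,1,1,1.1,0.2,0,2,1,1.7,0.25,0,3,1,2.12,0.3,0.4,4.1,1,2.12,0.31,1.2,4.1,1,2.12,0.31,2.0,4.1,1,2.12,0.31,2.6,4.1,1,2.12,0.31,2.74,4.1,1])

```text
t: 23.22
tool_pos: [438.1, 180.2, 4.4]
orientation: [-0.983, -2.982, 0.002]
contact_force: [-0.2, 0.1, 1.3]
grip_width: 0.996
grip_force: 0.0
```

Emit:
carry_out(commands=[0,0,0,0,1,0,0,0,0,-1,0,0,0,0,-1,0,0,0,0,-1,0,0,0,0,-1,0,0,-0.3,0,-1,0,0,-0.9,0,-1,0,0,-1.7,0,-1], force=25)

```text
t: 24.22
tool_pos: [440.0, 180.9, 110.3]
orientation: [0.983, 2.981, 0.004]
contact_force: [0.6, 0.6, -1.0]
grip_width: 0.629
grip_force: 27.0
```

Emit:
carry_out(commands=[0,0,-0.5,0,-1,0,0,-0.5,0,-1,0,0,-0.5,0,-1])

```text
t: 24.6
tool_pos: [440.4, 181.1, 139.2]
orientation: [0.983, 2.98, 0.005]
contact_force: [0.0, 0.3, -1.4]
grip_width: 0.628
grip_force: 27.0
```

Run:
```python
from h import *
p,d=grab_frame("scene"); np.savez("scene2.npz",p=p,d=d)
P,hsv,ok,_=objects("scene",p,d,xr=(480,720),yr=(-120,270)); z=P[...,2]; Q=P[ok&(hsv[...,1]>70)&(z>45)&(z<62)]; print("rack",rect(Q[:,:2]))
for o in lids("scene",p,d): print(*o)
to((569.5,84.5,70,184.5))
```

```text
rack (array([594. ,  86.2]), array([120.6, 309. ]), 4.8)
[291. 188.] 90 50.0 (array([ 444.5, -178.9]), array([41.2, 50.5]), 14.2) [ 445.1 -177.6   49.1]
t 24.65 at [440.  180.9 138.7] yaw 143.5 F [-0.3 -0.1 -1.7] w 0.62 tilt [-0.002  0.003 -1.   ]
-> [-2.688 -0.012  1.15 ] turn -4.1
```

Emit:
carry_out(commands=[-0.6,0,-0.2,-1,-1,-1.3,0,-0.2,-2,-1,-2.0,0.02,-0.2,-3,-1,-2.5,0.03,-0.2,-3.8,-1,-2.75,0.03,0.1,-4.1,-1,-2.75,0.03,0.8,-4.1,-1,-2.75,0.03,1.2,-4.1,-1,-2.75,0.03,1.4,-4.1,-1])

```text
t: 25.65
tool_pos: [572.9, 84.5, 53.1]
orientation: [0.123, -3.139, -0.003]
contact_force: [-0.4, 0.5, 0.1]
grip_width: 0.627
grip_force: 26.9
```

Emit:
carry_out(commands=[0,0,0.05,0,-1,0,0,0.1,0,-1,0,0,0.15,0,-1,0,0,0.18,0,-1])

```text
t: 26.15
tool_pos: [576.0, 85.1, 46.6]
orientation: [-0.123, 3.131, 0.004]
contact_force: [-1.4, -0.8, -1.0]
grip_width: 0.631
grip_force: 26.9
```

Emit:
carry_out(commands=[0,0,0.03,0,-1,0,0,0.06,0,-1])

```text
t: 26.4
tool_pos: [575.8, 85.0, 43.3]
orientation: [-0.123, 3.132, 0.004]
contact_force: [-4.8, 0.0, 10.9]
grip_width: 0.628
grip_force: 28.4
```

Emit:
carry_out(commands=[0,0,-0.02,0,0.5,0,0,-0.02,0,0.5,0,0,-0.02,0,0.5,0,0,-0.5,0,0.5,0,0,-1.3,0,0.5,0,0,-2.2,0,0.5,0,0,-2.5,0,0.5])

```text
t: 27.28
tool_pos: [576.7, 84.9, 196.8]
orientation: [-0.123, 3.126, 0.005]
contact_force: [0.9, -0.5, -0.1]
grip_width: 0.75
grip_force: 0.0
```

Run:
```python
from h import *
p,d=grab_frame("scene"); cv2.imwrite("pics/c7.png",cv2.resize(p[160:310,250:430],None,fx=4,fy=4,interpolation=2))
for o in lids("scene",p,d): print(*o)
to((490,-178,190,194))
```

```text
[290. 189.] 120 50.2 (array([ 450.7, -178.7]), array([50.7, 51.4]), 11.3) [ 451.  -178.8   48.9]
t 27.325 at [577.   85.  197.9] yaw -175.5 F [1.1 0.4 1.6] w 0.75 tilt [-0.015  0.003 -1.   ]
-> [ 1.792 -4.256  0.093] turn -36.95
```

View pics/c7.png

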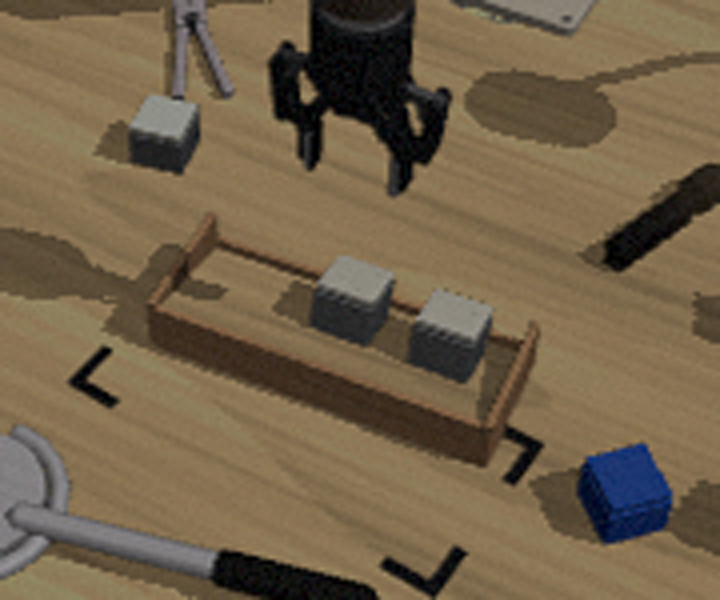

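B and C both sit flat on the deck (crop 350,300 and 450,335). Going to A, now at about (447,-180).

Emit:
carry_out(commands=[0.3,-0.7,0,-0.2,1,0.6,-1.4,0.05,-0.4,1,0.9,-2.1,0.09,-0.6,1,1.2,-2.8,0.09,-0.8,1,1.5,-3.5,0.09,-0.85,1,1.79,-4.1,0.09,-0.85,1,1.79,-4.25,0.09,-0.85,1,1.79,-4.25,0.09,-0.85,1])

```text
t: 28.32
tool_pos: [487.6, -178.1, 185.2]
orientation: [-0.353, 3.115, 0.004]
contact_force: [-0.4, -0.2, -0.4]
grip_width: 1.001
grip_force: 0.0
```

Run:
```python
from h import *
wrist("7"); to((447,-181,8,192.5))
```

```text
[ 21. 127.] 1016 38.8 (array([ 500.6, -481.3]), array([58.3, 21.9]), 10.4) [ 496.4 -479.9   38.1]
[331. 148.] 2721 47.6 (array([ 447.1, -180.8]), array([50.3, 50.1]), 11.8) [ 446.3 -181.4   47. ]
t 28.375 at [ 487.7 -177.5  185.3] yaw -167.0 F [-0.   0.4  1. ] w 1.0 tilt [-0.006  0.002 -1.   ]
-> [0.694 0.09  2.95 ] turn -35.95
```

View pics/w7.png

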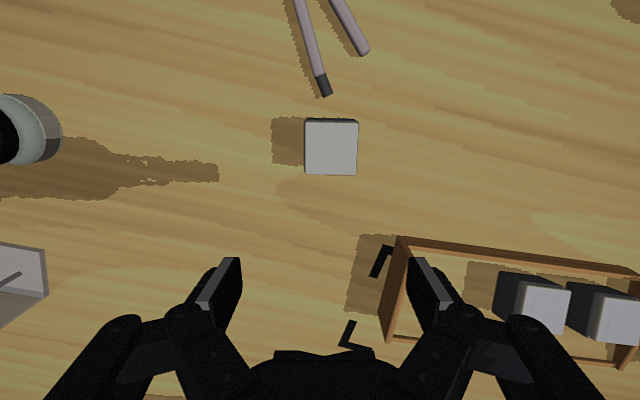

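Box A is at (331,148) in the wrist view with its lid home, and is well clear of the grips. Gripping.

Emit:
carry_out(commands=[0.35,0.05,0.6,0,1,0.69,0.09,1.4,0.1,1,0.69,0.09,2.2,0.1,1,0.69,0.09,2.7,0.1,1,0.69,0.09,2.94,0.1,1,0.69,0.09,2.94,0.1,-1,0.69,0.09,2.94,0.1,-1,0.69,0.09,2.94,0.1,-1])

```text
t: 29.38
tool_pos: [448.3, -181.9, 10.3]
orientation: [-0.328, 3.116, 0.001]
contact_force: [0.9, -0.2, 1.8]
grip_width: 0.628
grip_force: 28.7
```

Emit:
carry_out(commands=[0,0,0,0,-1,0,0,0,0,-1,0,0,-0.3,0,-1,0,0,-0.9,0,-1,0,0,-1.6,0,-1,0,0,-2.2,0,-1,0,0,-2.2,0,-1,0,0,-2.2,0,-1])

```text
t: 30.38
tool_pos: [445.4, -181.7, 140.1]
orientation: [-0.327, 3.119, 0.004]
contact_force: [1.0, 1.2, -1.1]
grip_width: 0.629
grip_force: 28.2
```

Run:
```python
from h import *
p,d=grab_frame("scene")
P,hsv,ok,_=objects("scene",p,d,xr=(480,720),yr=(-120,270)); z=P[...,2]; Q=P[ok&(hsv[...,1]>70)&(z>45)&(z<62)]; print("rack",rect(Q[:,:2]))
to((581.5,-3.5,70,184.5))
```

```text
rack (array([592.6,  86.3]), array([122.4, 308.3]), 3.9)
t 30.425 at [ 445.  -181.5  139.6] yaw -168.0 F [ 0.7 -0.7 -1.8] w 0.63 tilt [-0.004  0.003 -1.   ]
-> [-2.836  2.427  1.178] turn -35.25
```

Emit:
carry_out(commands=[-0.5,0.4,-0.2,0.1,-1,-1.1,0.95,-0.2,0.3,-1,-1.7,1.5,-0.2,0.5,-1,-2.3,2.0,-0.2,0.7,-1,-2.84,2.43,0.1,0.75,-1,-2.84,2.43,0.8,0.75,-1,-2.84,2.43,1.2,0.75,-1,-2.84,2.43,1.4,0.75,-1])

```text
t: 31.42
tool_pos: [580.6, -3.5, 54.6]
orientation: [0.124, -3.139, -0.004]
contact_force: [0.2, 0.4, -0.5]
grip_width: 0.625
grip_force: 28.1
```

Emit:
carry_out(commands=[0,0,0.05,0,-1,0,0,0.1,0,-1,0,0,0.15,0,-1,0,0,0.2,0,-1,0,0,0.23,0,-1])

```text
t: 32.05
tool_pos: [583.4, -3.7, 44.8]
orientation: [-0.123, 3.132, 0.004]
contact_force: [-0.1, 1.2, -1.3]
grip_width: 0.624
grip_force: 28.1
```

Emit:
carry_out(commands=[0,0,0.03,0,-1,0,0,0.05,0,-1])

```text
t: 32.3
tool_pos: [583.4, -3.7, 44.1]
orientation: [-0.123, 3.131, 0.003]
contact_force: [-7.5, -0.3, 17.5]
grip_width: 0.629
grip_force: 30.2
```

Emit:
carry_out(commands=[0,0,0,0,0.5,0,0,0,0,0.5,0,0,0,0,0.5,0,0,-0.5,0,0.5,0,0,-1.3,0,0.5,0.5,0,-2.2,0,0,1,0,-2.6,0,-0.5,1,0,-2.6,0,-1])

```text
t: 33.3
tool_pos: [522.5, -8.9, 199.9]
orientation: [-0.123, 3.128, 0.003]
contact_force: [0.5, 0.5, -0.2]
grip_width: 0.113
grip_force: 0.0
```

```bash
cat >> h.py <<'E'
def rack(p,d,name="scene"):
    P,hsv,ok,_=objects(name,p,d,xr=(480,800),yr=(-120,300)); z=P[...,2]; Q=P[ok&(hsv[...,1]>70)&(z>45)&(z<62)]; return rect(Q[:,:2])
E
python3 - <<'E'
from h import *
for n in("scene","side"):
    p,d=grab_frame(n); np.savez(f"{n}3.npz",p=p,d=d); print(n,rack(p,d,n))
    if n=="scene": cv2.imwrite("pics/c8.png",cv2.resize(p[180:320,250:430],None,fx=4,fy=4,interpolation=2))
    # tape pixels on the bench plane z=0 by ray casting
    cm=camera_model(n); K=cm["K"];T=cm["world_from_camera"]
    P,hsv,ok,_=objects(n,p,d,xr=(540,790),yr=(-120,290)); z=P[...,2]
    m=(ok&(abs(z)<8)&(hsv[...,2]<(45 if n=="scene" else 70))).astype(np.uint8)
    nn,L,st,c=cv2.connectedComponentsWithStats(m,connectivity=8)
    for i in range(1,nn):
        if st[i,4]<12: continue
        v,u=np.nonzero(L==i); r=np.stack([(u-K[0,2])/K[0,0],(v-K[1,2])/K[1,1],np.ones(len(u))],-1)@T[:3,:3].T
        X=T[:3,3]-r*(T[2,3]/r[:,2:3]); ctr=np.array([660,85]); e=np.argmax(np.linalg.norm((X[:,:2]-ctr)*[2,1],axis=1))
        print(" tape",c[i].round(),st[i,4],"min",X.min(0)[:2].round(),"max",X.max(0)[:2].round(),"corner",X[e,:2].round())
to((530,85,190,184))
E
```

```text
scene (array([592.4,  85.8]), array([123.2, 309.9]), 3.9)
 tape [273. 254.] 56 min [682. -98.] max [732. -55.] corner [730. -93.]
 tape [380. 273.] 57 min [590. 241.] max [638. 273.] corner [593. 273.]
 tape [357. 303.] 79 min [716. 212.] max [762. 262.] corner [762. 253.]
side (array([586.3,  85. ]), array([121.3, 319.9]), 4.5)
 tape [350. 170.] 18 min [721. 210.] max [757. 253.] corner [757. 241.]
 tape [390. 218.] 33 min [ 681. -103.] max [728. -59.] corner [ 725. -103.]
 tape [356. 229.] 33 min [558. -93.] max [603. -74.] corner [559. -90.]
t 33.4 at [522.7  -8.8 197.2] yaw -175.5 F [ 0.3  0.2 -0.9] w 0.0 tilt [-0.007  0.002 -1.   ]
-> [-0.242  1.548  0.124] turn -35.95
```

View pics/c8.png

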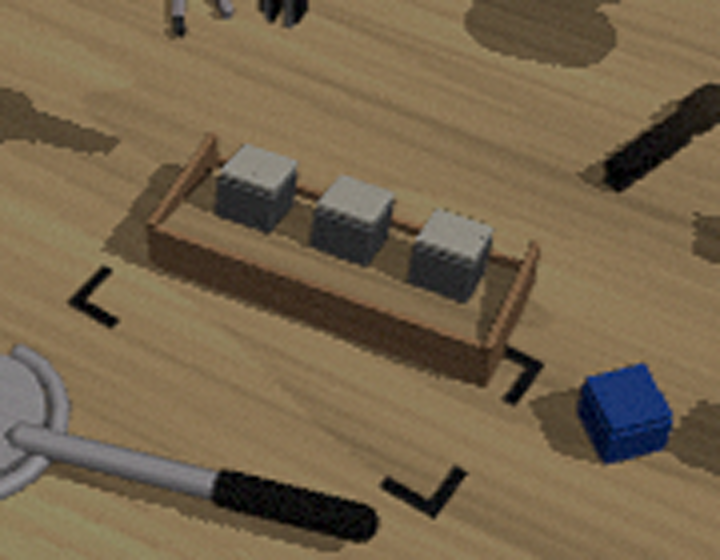

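All three boxes are flat on the deck (crop 257,185; 352,220; 450,255). Next is a wrist look over the rack and bay from the robot side, to get the tape corners and the rack in one frame.

Emit:
carry_out(commands=[0,0,0,1,-1,0,0.1,-0.1,2,-1,-0.2,0.3,-0.3,3,-1,-0.4,0.4,-0.5,4,-1,-0.6,0.5,-0.7,5,-1,-0.8,0.6,-0.9,6,-1,-0.9,0.7,-1.1,7,-1,-0.9,0.7,-1.2,8,-1])

```text
t: 34.4
tool_pos: [573.6, 37.8, 267.9]
orientation: [1.928, 2.478, 0.007]
contact_force: [-1.1, 0.1, -0.1]
grip_width: -0.004
grip_force: 0.0
```

Emit:
carry_out(commands=[0,0,0,1,-1,0,0,0,2,-1,0,0,0,3,-1,0,0,0,4,-1,0,0,0,5,-1,0,0,0,6,-1,0,0,0,6.4,-1,0,0,0,6.4,-1])

```text
t: 35.4
tool_pos: [572.8, 37.3, 267.6]
orientation: [-2.946, -1.088, -0.006]
contact_force: [-0.0, 0.2, 0.3]
grip_width: 0.004
grip_force: 0.0
```

```bash
cat >> h.py <<'E'
def floor(n,cm,u,v,z=0):
    K=cm["K"];T=cm["world_from_camera"]; u=np.asarray(u,float);v=np.asarray(v,float)
    r=np.stack([(u-K[0,2])/K[0,0],(v-K[1,2])/K[1,1],np.ones(u.shape)],-1)@T[:3,:3].T
    return (T[:3,3]+r*((z-T[2,3])/r[...,2:3]))[...,:2]
E
python3 - <<'E'
from h import *
cm,p,d=wrist("8",zhi=85)
to((530,85,190,40)); print(sensors.read_state()["joint_positions"].round(2))
P,hsv,ok,_=objects("wrist",p,d,cm,xr=(480,830),yr=(-130,320)); z=P[...,2]
Q=P[ok&(hsv[...,1]>70)&(z>45)&(z<62)]; print("rack",rect(Q[:,:2]))
m=(ok&(abs(z)<8)&(hsv[...,2]<60)).astype(np.uint8)
nn,L,st,c=cv2.connectedComponentsWithStats(m,connectivity=8)
for i in range(1,nn):
    if st[i,4]>60: v,u=np.nonzero(L==i); X=floor("wrist",cm,u,v); print("tape",c[i].round(),st[i,4],X.min(0).round(1),X.max(0).round(1),rect(X))
E
```

```text
[223. 108.] 1952 76.6 (array([566.8, 172.4]), array([27.9, 50.4]), 5.3) [568.9 172.9  75.8]
[288. 156.] 1677 76.2 (array([571.8,  84.1]), array([28.4, 50.5]), 3.0) [574.   84.3  75.4]
[349. 197.] 1490 76.5 (array([579.9,  -4.5]), array([29.4, 51.3]), 4.4) [582.6  -3.6  75.9]
t 35.45 at [572.8  37.2 267.9] yaw 40.6 F [-0.1  0.8 -0.4] w -0.0 tilt [ 0.004  0.001 -1.   ]
-> [-0.029 -1.069  1.298] turn 0.06
[0.06 0.38 0.29 1.48 0.   2.5 ]
rack (array([586.9,  84.3]), array([120. , 307.5]), 4.3)
tape [203.  20.] 266 [590.1 257.4] [638.2 272.1] (array([614.4, 265. ]), array([10.8, 48. ]), 84.4)
tape [455. 143.] 473 [ 680.4 -102.3] [731.6 -53.1] (array([706. , -75.9]), array([48.7, 48.4]), 84.7)
```

View pics/w8.png

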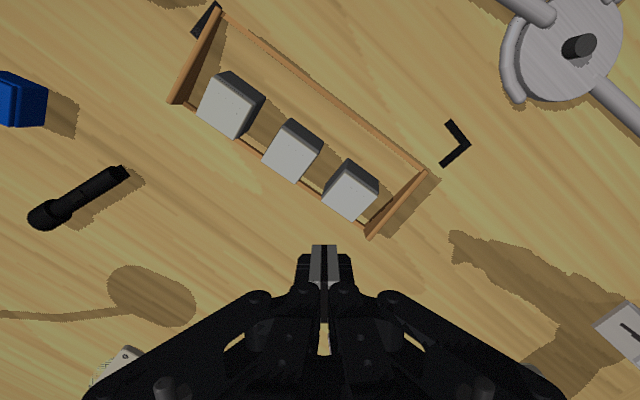

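The wrist view shows the rack at (300,110) and tape marks at (203,20) and (455,143). Measured rack pose: (587,84), yaw 4.3°. Measured bay: centre (659.5,85), yaw −5.3°. Its outer corner-to-corner size of 171x361 mm fits the 150x338 rectangle plus the tape. The plan is to push with both fingers on the front board.

Run:
```python
from h import *
to((490,77,200,184.3))
```

```text
t 35.45 at [572.8  37.2 267.9] yaw 40.6 F [-0.1  0.8 -0.4] w -0.0 tilt [ 0.004  0.001 -1.   ]
-> [-0.622 -1.401  1.128] turn -14.37
```

Emit:
carry_out(commands=[-0.1,-0.2,0,-1,0.2,-0.2,-0.5,0.1,-2,0.2,-0.4,-0.9,0.4,-3,0.2,-0.5,-1.2,0.8,-4,0.2,-0.62,-1.4,1.12,-5,0.2,-0.62,-1.4,1.12,-6,0.2,-0.62,-1.4,1.12,-7,0.2,-0.62,-1.4,1.12,-8,0.2])

```text
t: 36.45
tool_pos: [490.2, 77.2, 201.4]
orientation: [1.547, 2.73, 0.008]
contact_force: [0.6, 0.2, 0.2]
grip_width: 0.603
grip_force: 0.0
```

Emit:
carry_out(commands=[0,0,0,-1,0.2,0,0,0,-2,0.2,0,0,0,-3,0.2,0,0,0,-4,0.2,0,0,0,-5,0.2,0,0,0,-6,0.2,0,0,0,-6.4,0.2,0,0,0,-6.4,0.2])

```text
t: 37.45
tool_pos: [490.2, 77.1, 201.5]
orientation: [-0.123, 3.134, 0.004]
contact_force: [0.3, -0.3, 0.8]
grip_width: 0.6
grip_force: 0.0
```

Run:
```python
from h import *
to((490,77,60,184.3),(490,77,11,184.3),(512,78.7,11,184.3))
for n in("scene","side"):
    p,d=grab_frame(n); print(n,rack(p,d,n))
```

```text
t 37.45 at [490.2  77.1 201.5] yaw -175.5 F [ 0.3 -0.3  0.8] w 0.6 tilt [-0.006  0.002 -1.   ]
-> [ 0.017 -0.006  2.358] turn -35.98
-> [ 0.022 -0.007  3.175] turn -35.98
-> [-0.346 -0.008  3.177] turn -35.98
scene (array([592.3,  85.3]), array([124.3, 309.9]), 4.9)
side (array([587.6,  83.8]), array([121.8, 317.7]), 4.2)
```

Emit:
carry_out(commands=[0,0,0.8,0,0.2,0,0,1.7,0,0.2,0,0,2.5,0,0.2,0,0,3.0,0,0.2,0,0,3.15,0,0.2,0,0,3.17,0,0.2,-0.15,0,3.17,0,0.2,-0.3,0,3.17,0,0.2])

```text
t: 38.55
tool_pos: [511.5, 79.2, 13.5]
orientation: [-0.123, 3.129, 0.004]
contact_force: [0.3, -0.7, 1.4]
grip_width: 0.597
grip_force: 0.0
```

Emit:
carry_out(commands=[-0.03,0,0,0,0.2,-0.06,0,0,0,0.2,-0.09,0,0,0,0.2,-0.12,0,0,0,0.2,-0.15,0,0,0,0.2,-0.15,0,0,0,0.2])

```text
t: 39.3
tool_pos: [517.4, 79.5, 11.8]
orientation: [-0.123, 3.135, 0.003]
contact_force: [-1.6, -0.1, 1.7]
grip_width: 0.6
grip_force: 1.3
```

Run:
```python
from h import *
to((588.8,91.7,11,174.7))
p,d=grab_frame("scene"); print(rack(p,d))
```

```text
t 39.3 at [517.4  79.5  11.8] yaw -175.5 F [-1.6 -0.1  1.7] w 0.6 tilt [-0.005  0.002 -1.   ]
-> [-1.202  0.109  0.019] turn -35.02
(array([581. ,  85.4]), array([144.9, 309.3]), 4.0)
```

Emit:
carry_out(commands=[-0.05,0.005,0,0.04,0.2,-0.1,0.01,0,0.08,0.2,-0.15,0.015,0,0.12,0.2,-0.2,0.02,0,0.16,0.2,-0.25,0.025,0,0.2,0.2,-0.3,0.03,0,0.24,0.2,-0.35,0.03,0,0.28,0.2,-0.4,0.035,0,0.33,0.2])

```text
t: 40.35
tool_pos: [538.3, 83.7, 11.5]
orientation: [0.034, -3.14, -0.004]
contact_force: [-8.6, 0.8, 5.1]
grip_width: 0.598
grip_force: 4.4
```

Run:
```python
from h import *
to((588.8,91.7,11,174.7))
for n in ("scene","side"):
    p,d=grab_frame(n); P,hsv,ok,_=objects(n,p,d,xr=(480,800),yr=(-120,300)); z=P[...,2]
    m=ok&(hsv[...,1]>70)&(z>12)&(z<62); k,L,st,c=cv2.connectedComponentsWithStats(m.astype(np.uint8)); i=1+st[1:,4].argmax()
    Q=P[(L==i)&(P[...,2]>40)]; print(n,rect(Q[:,:2]))
    if n=="scene": cv2.imwrite("pics/c9.png",cv2.resize(p[180:320,250:430],None,fx=4,fy=4,interpolation=2))
```

```text
t 40.35 at [538.3  83.7  11.5] yaw -178.8 F [-8.6  0.8  5.1] w 0.6 tilt [ 0.001  0.003 -1.   ]
-> [-0.845  0.114  0.007] turn -35.35
scene (array([605.9,  86.3]), array([138.2, 310.1]), 2.1)
side (array([607.3,  74.3]), array([128. , 298.4]), 2.6)
```

View pics/c9.png

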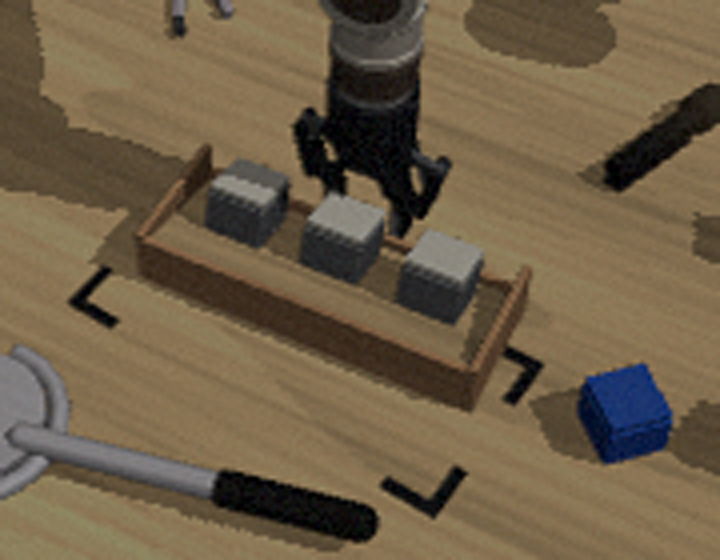

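The rack is sliding and turning as planned, with the boxes still flat.

Emit:
carry_out(commands=[-0.05,0.007,0,0.04,0.2,-0.1,0.014,0,0.08,0.2,-0.15,0.02,0,0.12,0.2,-0.2,0.028,0,0.16,0.2,-0.25,0.035,0,0.2,0.2,-0.3,0.04,0,0.24,0.2,-0.35,0.047,0,0.28,0.2,-0.4,0.055,0,0.33,0.2])

```text
t: 41.45
tool_pos: [562.5, 87.5, 11.5]
orientation: [-0.056, -3.141, -0.004]
contact_force: [-7.9, -0.3, 4.1]
grip_width: 0.606
grip_force: 4.0
```

```bash
cat >> h.py <<'E'
def rack2(n):
    p,d=grab_frame(n); P,hsv,ok,_=objects(n,p,d,xr=(480,800),yr=(-120,300)); z=P[...,2]
    m=ok&(hsv[...,1]>70)&(z>12)&(z<62); k,L,st,c=cv2.connectedComponentsWithStats(m.astype(np.uint8)); i=1+st[1:,4].argmax()
    Q=P[(L==i)&(P[...,2]>40)]; print(n,rect(Q[:,:2])); return p,d
E
python3 - <<'E'
from h import *
to((588.8,91.7,11,174.7))
for n in ("scene","side"): rack2(n)
E
```

```text
t 41.45 at [562.5  87.5  11.5] yaw 177.9 F [-7.9 -0.3  4.1] w 0.61 tilt [ 0.001  0.003 -1.   ]
-> [-0.435  0.085  0.009] turn 0.32
scene (array([634.8,  87.2]), array([310.9, 128.4]), 89.5)
side (array([632.,  79.]), array([306.9, 128.3]), 88.9)
```

Emit:
carry_out(commands=[-0.05,0.01,0,0.04,0.2,-0.1,0.02,0,0.08,0.2,-0.15,0.03,0,0.12,0.2,-0.2,0.04,0,0.16,0.2,-0.25,0.05,0,0.2,0.2,-0.3,0.06,0,0.24,0.2,-0.34,0.065,0,0.28,0.2,-0.38,0.07,0,0.32,0.2])

```text
t: 42.55
tool_pos: [585.7, 91.0, 11.6]
orientation: [-0.144, -3.138, -0.005]
contact_force: [-7.0, 0.2, 2.3]
grip_width: 0.6
grip_force: 3.7
```

Run:
```python
from h import *
to((588.8,91.7,11,174.7))
for n in ("scene","side"):
    p,d=rack2(n)
    if n=="scene": cv2.imwrite("pics/c10.png",cv2.resize(p[180:320,250:430],None,fx=4,fy=4,interpolation=2))
```

```text
t 42.55 at [585.7  91.   11.6] yaw 174.7 F [-7.   0.2  2.3] w 0.6 tilt [ 0.     0.003 -1.   ]
-> [-0.05   0.016  0.009] turn 0.0
scene (array([661.4,  88.1]), array([309.6, 124.2]), 87.1)
side (array([655.9,  80.9]), array([308.8, 124.7]), 87.1)
```

View pics/c10.png

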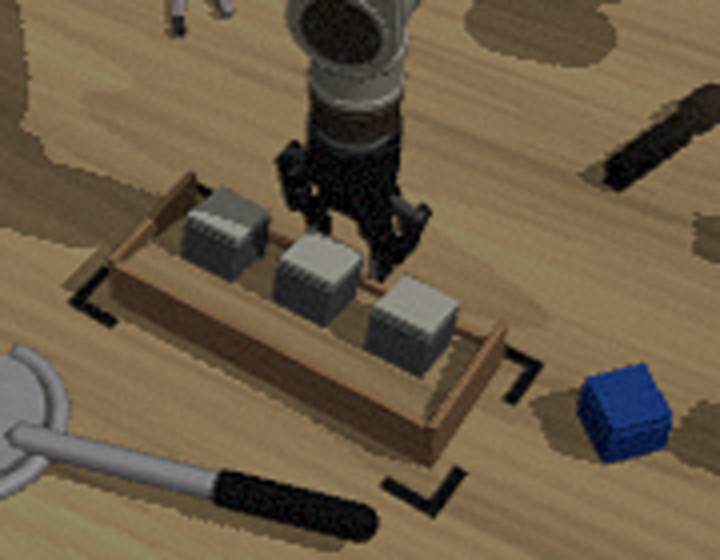

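Emit:
carry_out(commands=[0.2,0,0,0,0.2,0.5,0,0,0,0.2,0.5,0,-0.8,0,0.2,0.5,0,-1.8,1,0.2,0.5,0,-2.8,2,0.2,0.4,0.2,-3.7,3,-1,0.1,0.5,-4.3,4,-1,0,0.8,-4.3,5,-1])

```text
t: 43.65
tool_pos: [594.6, 138.7, 275.5]
orientation: [1.461, 2.767, 0.019]
contact_force: [-0.4, -0.9, 0.5]
grip_width: -0.002
grip_force: 0.0
```

Emit:
carry_out(commands=[0,0,0,1,-1,0,0,0,2,-1,0,0,0,3,-1,0,0,0,4,-1,0,0,0,5,-1,0,0,0,6,-1,0,0,0,7,-1,0,0,0,8,-1])

```text
t: 44.65
tool_pos: [592.0, 138.0, 270.8]
orientation: [2.909, 1.186, 0.013]
contact_force: [-0.0, 0.2, 0.2]
grip_width: -0.003
grip_force: 0.0
```

```bash
cat > bay.py <<'E'
from h import *
import sys
cm,p,d=wrist(sys.argv[1],zhi=90)
to((530,85,190,40))
P,hsv,ok,_=objects("wrist",p,d,cm,xr=(480,830),yr=(-130,320)); z=P[...,2]
Q=P[ok&(hsv[...,1]>70)&(z>45)&(z<62)]; print("rack",rect(Q[:,:2]))
m=(ok&(abs(z)<8)&(hsv[...,2]<60)).astype(np.uint8)
nn,L,st,c=cv2.connectedComponentsWithStats(m,connectivity=8)
for i in range(1,nn):
    if st[i,4]>60: v,u=np.nonzero(L==i); X=floor("wrist",cm,u,v); print("tape",c[i].round(),st[i,4],X.min(0).round(1),X.max(0).round(1),rect(X))
for n in ("scene","side"): rack2(n)
E
python3 bay.py 11
```

```text
[328. 123.] 1936 76.3 (array([647. , 175.7]), array([50.2, 31.5]), 86.1) [650.1 176.2  75.5]
[375. 179.] 1610 75.8 (array([640.1,  87.8]), array([50.6, 30.6]), 86.1) [643.   88.3  75.1]
[419. 228.] 1384 76.4 (array([637.6,  -1. ]), array([51.5, 28.8]), 86.2) [6.40e+02 1.00e-01 7.57e+01]
t 44.7 at [592.  138.  270.8] yaw 44.2 F [ 0.6  0.9 -0.4] w 0.0 tilt [ 0.008  0.003 -1.   ]
-> [-1.367 -0.09   1.336] turn 0.42
rack (array([659.5, 124.5]), array([386.4, 119.8]), 86.6)
tape [350.  19.] 643 [714.5 207.6] [762.3 259.2] (array([736.5, 233.3]), array([48.2, 47.7]), 84.5)
tape [268.  95.] 537 [586.8 223.6] [639.1 272. ] (array([613., 246.]), array([49. , 47.8]), 83.8)
tape [486. 201.] 184 [ 716.8 -102.5] [729.9 -55. ] (array([723.3, -78.7]), array([48.2,  9.3]), 84.3)
tape [402. 262.] 201 [555.8 -87.7] [581.7 -37.9] (array([570.5, -62.8]), array([48.6, 25.3]), 84.5)
scene (array([661.9,  87.8]), array([309.7, 121.8]), 86.6)
side (array([656.6,  83.3]), array([316.6, 123.7]), 86.6)
```

View pics/w11.png

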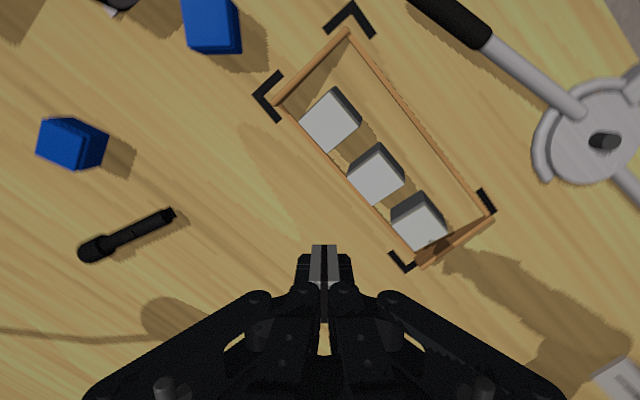

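The wrist view shows the whole bay: tape at (350,19), (268,95), (486,201) and (402,262). The rack is inside it but about 2.2° off square (−3.4° against −5.6°) and 3 mm short in x. A small nudge at the +y end of the front board should correct both.

Run:
```python
from h import *
to((568,209,200,44),(568,209,16,44),(580,209,16,44))
```

```text
t 44.8 at [591.9 138.  270.8] yaw 44.9 F [-0.   0.7  0.4] w -0.0 tilt [ 0.007  0.003 -1.   ]
-> [ 0.544 -1.123  1.181] turn 0.09
-> [ 0.522 -1.134  4.247] turn 0.09
-> [ 0.664 -0.993  4.249] turn 0.09
```

Emit:
carry_out(commands=[0.3,-0.6,0.5,0,-1,0.54,-1.13,1.2,0,-1,0.54,-1.13,2.0,0,-1,0.53,-1.13,2.9,0,-1,0.53,-1.13,3.6,0,-1,0.52,-1.13,4.1,0,-1,0.52,-1.13,4.25,0,-1,0.52,-1.13,4.25,0,-1])

```text
t: 45.8
tool_pos: [568.0, 208.8, 15.8]
orientation: [2.905, 1.196, 0.011]
contact_force: [0.6, -0.4, -0.1]
grip_width: 0.005
grip_force: 0.0
```

Emit:
carry_out(commands=[0.04,0.04,0,0,-1,0.08,0.08,0,0,-1,0.12,0.12,0,0,-1,0.16,0.16,0,0,-1,0.18,0.18,0,0,-1,0.2,0.2,0,0,-1,0.2,0.2,0,0,-1])

```text
t: 46.68
tool_pos: [584.2, 208.8, 15.8]
orientation: [-2.905, -1.195, -0.009]
contact_force: [-3.0, 0.3, 1.6]
grip_width: 0.001
grip_force: 0.0
```

Emit:
carry_out(commands=[0.02,0.02,0,0,-1,0.04,0.04,0,0,-1,0.06,0.06,0,0,-1,0.08,0.08,0,0,-1,0.1,0.1,0,0,-1,0.1,0.1,0,0,-1])

```text
t: 47.42
tool_pos: [591.9, 209.3, 16.6]
orientation: [-2.903, -1.195, -0.008]
contact_force: [-9.0, 0.9, 7.8]
grip_width: 0.004
grip_force: 0.0
```

Run:
```python
from h import *
to((590,209,16,44))
for n in ("scene","side"): rack2(n)
```

```text
t 47.425 at [591.9 209.3  16.6] yaw 44.8 F [-9.   0.9  7.8] w 0.0 tilt [ 0.006  0.    -1.   ]
-> [-0.026 -0.018  0.01 ] turn 0.08
scene (array([659.3,  87.3]), array([310. , 130.4]), 86.5)
side (array([657. ,  84.5]), array([317.8, 124.7]), 86.4)
```

Emit:
carry_out(commands=[-0.3,-0.3,0,0,-1,-0.4,-0.4,-0.7,0,-1,-0.4,-0.4,-1.6,0,-1,-0.4,-0.4,-2.5,0,-1,-0.3,0,-3.4,0,-1,-0.2,0.4,-4.25,0,-1,-0.1,0.8,-4.25,0,-1,-0.1,0.8,-4.25,0,-1])

```text
t: 48.52
tool_pos: [623.1, 168.5, 271.0]
orientation: [2.906, 1.191, 0.014]
contact_force: [-0.3, -0.8, 0.4]
grip_width: -0.002
grip_force: 0.0
```

```bash
python3 bay.py 12
python3 - <<'E'
from h import *
f=np.load("w12.npz"); cm=dict(K=f["K"],world_from_camera=f["T"]); P,hsv,ok,_=objects("wrist",f["p"],f["d"],cm,xr=(560,770),yr=(-100,262)); z=P[...,2]
m=(ok&(hsv[...,1]>70)&(z>45)&(z<62)).astype(np.uint8); print(rect(P[m>0][:,:2]))
Q=P[ok&(hsv[...,1]>70)&(z>49)&(z<60)]; print(rect(Q[:,:2]))
E
```

```text
[332. 157.] 1730 77.6 (array([654.3, 174.4]), array([50.4, 29.7]), 82.3) [656.9 175.2  76.8]
[374. 212.] 1438 76.0 (array([641.1,  87.5]), array([51.3, 31.9]), 86.3) [644.9  88.4  75.2]
[416. 257.] 1250 76.4 (array([637.9,  -0.7]), array([50.6, 29.9]), 85.6) [6.408e+02 6.000e-01 7.570e+01]
t 48.575 at [621.7 169.  270.2] yaw 44.6 F [-0.2  0.2 -0.6] w 0.0 tilt [ 0.006  0.003 -1.   ]
-> [-2.079 -0.08   1.323] turn 0.46
rack (array([661.1, 123.8]), array([386. , 119.8]), 86.1)
tape [348.  58.] 618 [713.1 208.5] [761.4 260.3] (array([735.5, 234.5]), array([48.8, 48.5]), 84.6)
tape [269. 128.] 490 [586.6 223.5] [638.3 272.6] (array([612.1, 246.2]), array([48.7, 48.3]), 84.3)
tape [481. 227.] 210 [ 713.4 -101.5] [731.9 -52.7] (array([723.2, -77. ]), array([48.5, 14.1]), 82.9)
tape [399. 285.] 198 [556.8 -87.7] [581.  -37.6] (array([565.6, -64. ]), array([22.2, 52.4]), 14.5)
scene (array([664.7,  87.2]), array([309.3, 124. ]), 86.2)
side (array([657.8,  83.2]), array([318.3, 121.9]), 86.2)
(array([658.5,  85.3]), array([308.7, 119.8]), 86.1)
(array([658.5,  85.3]), array([308.7, 119.7]), 86.1)
```

The nudge mainly hit box C, through the wider part of the gripper, and slid it about 7 mm up the deck. It is still flat: the lid-top height of 77.6 mm matches that shift. The rack is at (658.5,85.3), −3.9°, and the bay is at −5.5°. One more gentle nudge near the cheek, with the gripper aligned so it stays clear of the box.

Run:
```python
from h import *
to((570,226,200,175))
```

```text
t 48.675 at [620.5 169.7 269.8] yaw 44.7 F [ 0.1 -0.  -0.8] w -0.0 tilt [ 0.005  0.002 -1.   ]
-> [ 0.057 -1.261  1.161] turn -13.03
```

Emit:
carry_out(commands=[0,-0.3,0,-1,-1,0,-0.6,0.1,-2,-1,0.03,-0.9,0.3,-3,-1,0.05,-1.2,0.6,-4,-1,0.06,-1.26,0.9,-5,-1,0.06,-1.26,1.16,-6,-1,0.06,-1.26,1.16,-7,-1,0.06,-1.26,1.16,-8,-1])

```text
t: 49.68
tool_pos: [569.5, 226.5, 200.1]
orientation: [1.447, 2.785, 0.006]
contact_force: [0.1, 0.7, 0.0]
grip_width: 0.003
grip_force: 0.0
```

Emit:
carry_out(commands=[0,0,0,-1,-1,0,0,0,-2,-1,0,0,0,-3,-1,0,0,0,-4,-1,0,0,0,-5,-1,0,0,0,-5,-1])

```text
t: 50.42
tool_pos: [569.9, 226.4, 200.6]
orientation: [0.146, 3.133, 0.004]
contact_force: [-0.0, -0.8, -0.2]
grip_width: -0.001
grip_force: 0.0
```

Run:
```python
from h import *
to((574,226,14,175),(594,226,14,175),(601,226,14,175))
```

```text
t 50.425 at [569.9 226.4 200.6] yaw 174.6 F [-0.  -0.8 -0.2] w -0.0 tilt [-0.005  0.003 -1.   ]
-> [-0.053 -0.009  3.111] turn -0.04
-> [-0.385  0.022  3.113] turn -0.04
-> [-0.501  0.033  3.113] turn -0.04
```

Emit:
carry_out(commands=[0,0,0.8,0,-1,0,0,1.7,0,-1,0,0,2.5,0,-1,0,0,3.0,0,-1,0,0,3.11,0,-1,0,0,3.11,0,-1,-0.15,0.01,3.11,0,-1,-0.3,0.02,3.11,0,-1])

```text
t: 51.42
tool_pos: [592.3, 226.6, 16.6]
orientation: [0.145, 3.129, 0.007]
contact_force: [0.2, 0.5, 0.0]
grip_width: 0.0
grip_force: 0.0
```

Emit:
carry_out(commands=[-0.03,0,0,0,-1,-0.06,0,0,0,-1,-0.09,0,0,0,-1,-0.12,0,0,0,-1,-0.15,0,0,0,-1,-0.15,0,0,0,-1])

```text
t: 52.18
tool_pos: [597.7, 225.3, 14.5]
orientation: [0.144, 3.135, 0.004]
contact_force: [-5.6, 1.5, 2.6]
grip_width: 0.001
grip_force: 2.6
```

Emit:
carry_out(commands=[-0.02,0,0,0,-1,-0.04,0,0,0,-1,-0.06,0,0,0,-1,-0.08,0,0,0,-1,-0.09,0,0,0,-1,-0.09,0,0,0,-1])

```text
t: 52.92
tool_pos: [603.3, 225.5, 14.5]
orientation: [0.144, 3.134, 0.006]
contact_force: [-4.6, 2.0, 2.3]
grip_width: 0.001
grip_force: 2.4
```

Emit:
carry_out(commands=[0.3,0,0,0,-1,0.6,0,-0.5,0,-1,0.6,0,-1.3,0,-1,0.6,0,-2.2,0,-1,0.5,0,-3.1,1,-1,0,0.5,-4.2,2,-1,-0.4,0.9,-4.2,3,-1,-0.5,1,-4.2,4,-1])

```text
t: 53.92
tool_pos: [641.3, 282.8, 268.1]
orientation: [1.214, 2.888, 0.013]
contact_force: [-0.4, -0.1, -0.7]
grip_width: 0.0
grip_force: 0.0
```

Emit:
carry_out(commands=[0,0,0,1,-1,0,0,0,2,-1,0,0,0,3,-1,0,0,0,4,-1,0,0,0,5,-1,0,0,0,6,-1,0,0,0,7,-1,0,0,0,8,-1])

```text
t: 54.92
tool_pos: [639.2, 281.0, 267.1]
orientation: [2.793, 1.434, 0.013]
contact_force: [-0.6, 0.3, 0.5]
grip_width: 0.002
grip_force: 0.0
```

```bash
python3 bay.py 13
python3 - <<'E'
from h import *
f=np.load("w13.npz"); cm=dict(K=f["K"],world_from_camera=f["T"]); P,hsv,ok,_=objects("wrist",f["p"],f["d"],cm,xr=(560,770),yr=(-100,262)); z=P[...,2]
Q=P[ok&(hsv[...,1]>70)&(z>49)&(z<60)]; print(rect(Q[:,:2]))
E
```

```text
[377. 235.] 1405 77.5 (array([658.1, 173.9]), array([51.4, 31.2]), 79.9) [661.4 175.3  76.8]
[403. 284.] 871 76.3 (array([645.6,  87. ]), array([51.3, 26. ]), 86.5) [647.8  88.6  75.4]
t 54.975 at [639.2 280.9 267.1] yaw 54.2 F [-0.2  0.2  0. ] w 0.0 tilt [ 0.007  0.005 -1.   ]
-> [-3.721  0.431  1.263] turn 1.42
rack (array([667.6, 123.6]), array([388.2, 122.4]), 87.3)
tape [401. 143.] 453 [713.1 208.5] [761.4 259.8] (array([735.6, 233.9]), array([47.8, 48. ]), 84.3)
tape [314. 190.] 394 [586.3 224.7] [638.  272.8] (array([612.2, 246.7]), array([48.5, 47.9]), 84.3)
tape [485. 305.] 124 [ 712.9 -102.1] [728.5 -53.6] (array([720.7, -77.7]), array([48.7, 11.2]), 84.2)
scene (array([666.5,  85.9]), array([310.3, 121.5]), 85.6)
side (array([661.3,  82.6]), array([315.6, 123.5]), 84.9)
(array([660.9,  85.3]), array([308. , 119.9]), 84.9)
```

View pics/w13.png

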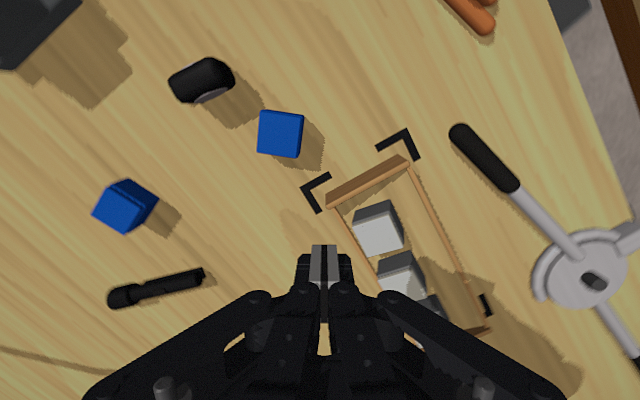

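The rack is now at (660.9,85.3), −5.1°, against the bay's (659.5,85.1), −5.6°. It is inside all the marks and square. A last check that all three lids are parallel to the deck.

Run:
```python
from h import *
p,d=grab_frame("side"); q,e=grab_frame("scene")
cv2.imwrite("pics/fin.png",cv2.resize(q[190:320,250:430],None,fx=4,fy=4,interpolation=2))
for n,a,b in(("scene",q,e),("side",p,d)):
    P,hsv,ok,_=objects(n,a,b,xr=(590,740),yr=(-60,230)); z=P[...,2]
    m=(ok&(hsv[...,1]<50)&(hsv[...,2]>(110 if n=="scene" else 140))&(z>60)).astype(np.uint8)
    k,L,st,c=cv2.connectedComponentsWithStats(m)
    for i in range(1,k):
        if st[i,4]>50:
            Q=P[L==i]; A=np.c_[Q[:,:2]-Q[:,:2].mean(0),np.ones(len(Q))]; w=np.linalg.lstsq(A,Q[:,2],rcond=None)[0]; print(n,st[i,4],Q.mean(0).round(1),"slope x,y",w[:2].round(3))
```

```text
scene 139 [632.7   1.9  73.2] slope x,y [ 0.274 -0.02 ]
scene 93 [631.1  95.4  70.6] slope x,y [ 0.296 -0.042]
scene 165 [652.4 177.7  74.5] slope x,y [ 0.269 -0.053]
side 114 [647.8 170.6  71.4] slope x,y [0.232 0.006]
side 122 [633.8  83.8  69.9] slope x,y [ 0.26  -0.012]
side 144 [628.5  -5.2  70.2] slope x,y [ 0.248 -0.045]
```

View pics/fin.png

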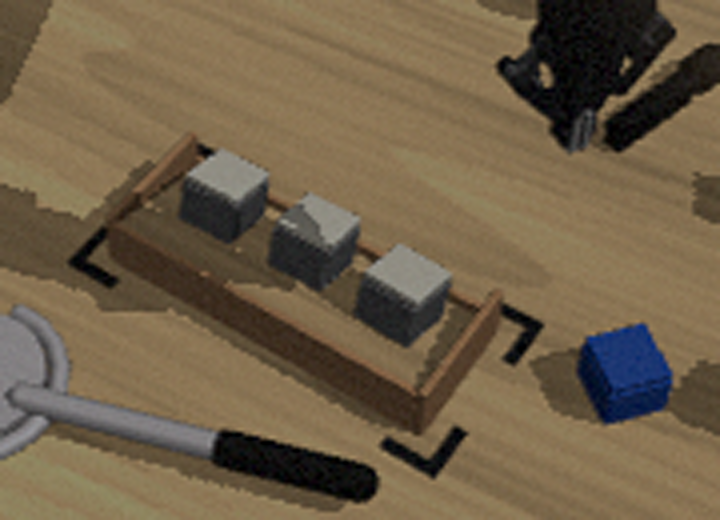

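The lid slopes of about 0.23–0.30 match the deck's 0.266, so all the boxes sit flat. The rack is square inside its marks and the arm is clear, so I'm handing in.

```bash
python3 -c "
from rig import job
print(job.finish_job())"
```

```text
the job is handed in; nothing more can be done
None
```

The job is handed in (no verdict was returned): all three lids were pressed home on the bench, the boxes sit flat and lid-up on the deck (one nudged about 7 mm up the slope and a few degrees askew), and the rack stands inside its marks, within about 0.5° of square and 1.5 mm of centre.

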